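# Nest the casting pots by way of the angled rest and cover the stack

### The arm

A 7-joint arm with a two-finger parallel gripper is mounted at the origin on the work surface. World frame = base frame: x ahead of the robot, y to its left, z up, the work surface at z = 0. Lengths are in mm, angles in rad, forces in N, time in s.
With the tool pointing down it reaches from about 400 to 875 mm from the base axis. Payload 19.3 kg.
Tool frame: the origin (TCP) lies at the very end of the fingers, on their centre line; the grasp point (between the pads) lies 19 mm behind it (grip_point_offset is the z of the grasp point in the tool frame, in mm); z points along the fingers, y is the line along which they close (so a half turn about z gives the same grasp; the last joint's range is limited). The gripper opens to 85 mm and grips with 20 to 120 N. Pads are 22 mm wide; open, the fingers measure 114 mm over their backs; the gripper's body (76 mm by 85 mm) begins 54 mm behind the grasp point. The pads swing forward as they close: fully open they stand 13 mm farther back than shut.
Start: joints at [-0.07, 0.521, -0.036, 1.599, 0.021, 1.021, -0.113], TCP at [624.991, -0.025, 198.691] pointing down, gripper open.
Joint ranges: [-2.91, 2.91], [-0.3, 2.13], [-1.5, 1.42], [0.17, 2.43], [-1.26, 4.41], [0.16, 1.93], [-2.52, 2.52]. Speed limits (rad/s): [1.89, 1.89, 2.39, 2.39, 3.01, 3.01, 3.01].

### API

Orientations are given as a 3x3 rotation matrix whose columns are the frame's x, y, z axes.
In Python, from workcell import movep, movel, goto_joints, open_gripper, clamp, wait, inverse_kinematics, read_state, camera, PlanningError, finish_job, grip_point_offset gives the robot as it stands. Calls block until the motion is done:
- movep(position, orientation): joint-space move of the TCP to a pose.
- movel(position, frame=None, max_speed=150, guard=None): straight line of the TCP; frame=None keeps the orientation; max_speed is the mean speed in mm/s. With guard (N) it stops when the force on the tool has changed by that much, and returns True; else False.
- goto_joints(angles): joint-space move.
- open_gripper() and clamp(): open the fingers fully, or close them until they stop; the grip force is fixed at half the most.
- wait(seconds).
- inverse_kinematics(position, orientation): joint angles nearest the present ones, or None.
- read_state(): the state.
- camera(name): name is "scene" or "side" or "wrist"; returns a dict with "image" (420x560x3 uint8, blue, green, red), "range_z" (420x560 float32, mm along the optical axis (not along the pixel's ray), 0 where there is no reading), "fx", "fy", "cx", "cy" (pixels), "dist_coeffs" ([k1, k2, p1, p2, k3] as OpenCV has them; the pictures are not rectified), "cam_to_world" (4x4, takes a point from camera to world coordinates). Camera axes: x right, y up, looking along -z (the intrinsics and any distortion apply to the point x, -y, -z); pixel columns grow to the right and rows downward; lengths in mm; the calibration is good to about 2 mm. A picture is of the moment at which its call begins.
A pose or a line that the arm cannot do raises PlanningError and nothing moves.
- finish_job(): hands the job in; it is judged then, once.
The state is a dict: "time": time; "qpos": joint angles; "qvel": joint speeds; "joint_efforts": joint torques, N m; "eef_pos": TCP position; "tool_rot": TCP orientation; "ft_force": force on the tool from outside, world axes, zero at the start; "torque": the same for the moment, N m; "finger_gap": finger opening in mm; "gripper_force": force on a finger pad.
Only numpy, scipy, OpenCV 4.12 (cv2) and the standard library are available. Lean on these libraries where they do the work, as an engineer would, in place of code of your own. Each camera call takes 0.05 s, during which the arm holds its last target. There are 200 camera calls.

### The job

The loose casting pots lie on their sides on the sculptor's bench. Deepest first, take each from above, lean it mouth up on the angled rest and let go, take it again by its collar from the mouth end, and nest it upright and fully home on the pot stack before you fetch the next. Then set the wooden lid on the top pot to keep the stone dust out, and leave the statuette, mallet and rasp alone.

Things in the scene. Friction and masses are not known exactly. Their poses are not given: they have to be found in the camera images.
- pot_deep: The deepest loose aluminium pot, 98 mm tall, foot 26 mm across, 198 g, lying on foot edge and collar at the start. Origin: centre of the foot's underside; z runs from foot to mouth. A cone (2 mm wall), 56 mm wide at its top, carries an upright collar 20 mm tall, 66 mm across outside, 60 inside; its upper edge is the rim. One pot may be absent (None)
- pot_second: The second deepest loose aluminium pot, 82 mm tall, foot 32 mm across, 182 g, lying on foot edge and collar at the start. Origin: centre of the foot's underside; z runs from foot to mouth. A cone (2 mm wall), 56 mm wide at its top, carries an upright collar 20 mm tall, 66 mm across outside, 60 inside; its upper edge is the rim. One pot may be absent (None)
- pot_third: The third deepest loose aluminium pot, 66 mm tall, foot 39 mm across, 166 g, lying on foot edge and collar at the start. Origin: centre of the foot's underside; z runs from foot to mouth. A cone (2 mm wall), 56 mm wide at its top, carries an upright collar 20 mm tall, 66 mm across outside, 60 inside; its upper edge is the rim. One pot may be absent (None)
- pot_low: The shallowest loose aluminium pot, 50 mm tall, foot 45 mm across, 150 g, lying on foot edge and collar at the start. Origin: centre of the foot's underside; z runs from foot to mouth. A cone (2 mm wall), 56 mm wide at its top, carries an upright collar 20 mm tall, 66 mm across outside, 60 inside; its upper edge is the rim. One pot may be absent (None)
- pot_deep_rim (a point): Centre of the mouth of the deepest pot, in the plane of its rim
- pot_second_rim (a point): Centre of the mouth of the second deepest pot, in the plane of its rim
- pot_third_rim (a point): Centre of the mouth of the third deepest pot, in the plane of its rim
- pot_low_rim (a point): Centre of the mouth of the shallowest pot, in the plane of its rim
- stack_pot: The pot stack's fixed lowest pot: a 98 mm tall aluminium pot of the same pattern, screwed upright to a dark wooden board 120 x 120 x 15 mm. Origin: centre of the board's underside; z up. Nested pots hang by the collar: a collar's underside rests on the rim below, so each pot adds 20 mm; a deeper pot does not seat in a shallower one
- stack_rim (a point): Centre of the fixed pot's mouth, in the plane of its rim, 113 mm above the bench
- angle_rest: Fixed wooden rest: base board 150 x 90 x 14 mm with a V trough rising at 32 degrees towards the rest's own +x, 47 mm wide, its wings sloping up 30 degrees to either side. Origin: centre of the board's underside; z up. A pot leans here with its foot on the ledge and collar in the trough, mouth uphill, axis then 48 to 55 degrees above level, fingers passing on both sides
- rest_corner (a point): Where the trough's bottom line starts at the ledge, 50 mm to -x of the rest's origin and 36 mm above the bench; the line runs 95 mm uphill from here. The ledge at this low end is square to the slope and stands 46 mm out of the trough
- dust_lid: Loose wooden lid, 120 g, 40 mm high: a disc 78 mm across and 6 mm thick over a plug 50 mm across and 8 mm deep that drops into a pot's mouth with 5 mm to spare all round; on top a round wooden knob 24 mm across and 26 mm tall. Origin: centre of the plug's underside; z up
- lid_seat (a point): Centre of the disc's underside (8 mm above the lid's origin), which comes to lie on the rim of the top pot
- statuette: Bystander: plaster figure, 151 mm tall, on a marble foot 60 x 60 mm. Origin: centre of its underside
- mallet: Bystander: steel stone hammer lying flat, 240 mm long, head 95 mm wide and 50 mm tall. Origin: on the bench below the middle of its length; handle to its -x, head to its +x
- rasp: Bystander: rasp with a wooden handle lying flat, 250 mm long. Origin: on the bench where blade (+x) and handle (-x) meet
Mind the look-alikes: they are no part of the job. Leave any purple look-alike of the pot_third alone.

How it is judged:
By the outcome, as a careful person would: the job done as asked, in the order asked, and still so for the second after the job is handed in, with the robot touching nothing.
Of pot_deep, pot_second, pot_third, pot_low only 3 to 4 are there at a start; the rules pass over those that are not, and their reading is None.
At some moment in a run one of pot_deep, pot_second, pot_third, pot_low, dust_lid may be knocked a few centimetres aside while the robot is not near it.
Once in a run the grip may slacken for a moment while it holds something.
It also fails if it takes over 210 s, if anything falls off the work surface, if the arm or the gripper's body presses on something with over 40 N, if the wrist force passes 120 N, or if a joint passes its speed limit or range.

## Working session

There is one attempt and no reset: what is moved stays moved. The work goes in short steps, each a Python script; the robot and the scene stay as the last script left them, time stands still between calls to the robot, and variables do not carry over. Pictures are saved under pics/ and viewed, at most 14 in all, crops included, and the job is handed in when it is done.

```bash
ls; mkdir -p pics
cat > h.py <<'E'
import numpy as np, cv2
from workcell import *
def cloud(c):
    H,W=c["range_z"].shape
    u,v=np.meshgrid(np.arange(W),np.arange(H))
    K=np.array([[c["fx"],0,c["cx"]],[0,c["fy"],c["cy"]],[0,0,1.]])
    p=cv2.undistortPoints(np.stack([u,v],-1).reshape(-1,1,2).astype(np.float64),K,np.array(c["dist_coeffs"],float)).reshape(H,W,2)
    z=c["range_z"].astype(float)
    P=np.stack([p[...,0]*z,-p[...,1]*z,-z,np.ones_like(z)],-1)@np.array(c["cam_to_world"]).T
    P=P[...,:3]; P[z==0]=np.nan
    return P
E
python3 - <<'E'
from h import *
import pickle
d={}
for n in ["scene","side","wrist"]:
    c=camera(n); d[n]=c; cv2.imwrite(f"pics/{n}0.png",c["image"]); print(n,np.round(c["cam_to_world"],2).tolist(),c["fx"],c["dist_coeffs"], (c["range_z"]==0).mean())
pickle.dump(d,open("c0.pkl","wb"))
s=read_state();print(s["time"],s["tool_rot"],s["finger_gap"],s["ft_force"],grip_point_offset)
E
```

```text
pics
scene [[0.88, -0.27, 0.39, 1205.39], [0.47, 0.49, -0.73, -1182.09], [0.01, 0.83, 0.56, 1021.85], [0.0, 0.0, 0.0, 1.0]] 537.477679129996 [0.02580475 0.         0.         0.         0.        ] 0.006977040816326531
side [[-0.97, 0.13, -0.21, 261.9], [-0.24, -0.57, 0.79, 1194.7], [-0.02, 0.81, 0.58, 964.44], [0.0, 0.0, 0.0, 1.0]] 447.5136547493195 [-0.04383575  0.          0.          0.          0.        ] 0.003954081632653061
wrist [[1.0, 0.0, 0.0, 625.73], [-0.0, 0.97, 0.26, 65.2], [-0.0, -0.26, 0.97, 374.31], [0.0, 0.0, 0.0, 1.0]] 339.550617664327 [-0.06815788  0.          0.          0.          0.        ] 0.0038520408163265304
0.15 [[ 5.04340156e-05  9.99999664e-01 -8.18181172e-04]
 [ 9.99999996e-01 -5.04910960e-05 -6.97444744e-05]
 [-6.97857619e-05 -8.18177651e-04 -9.99999663e-01]] 85.40664246898297 [0.31446675 0.00962759 0.26849925] -18.700000000000003
```

View pics/scene0.png

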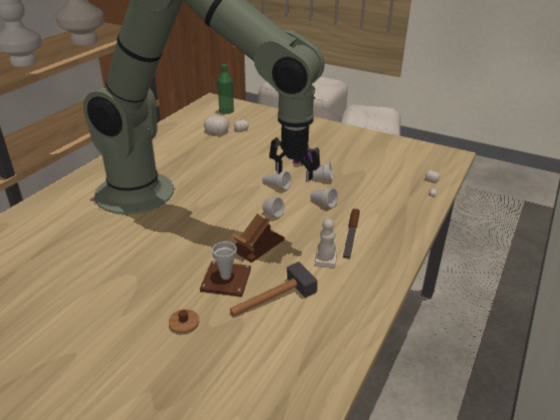

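View pics/side0.png

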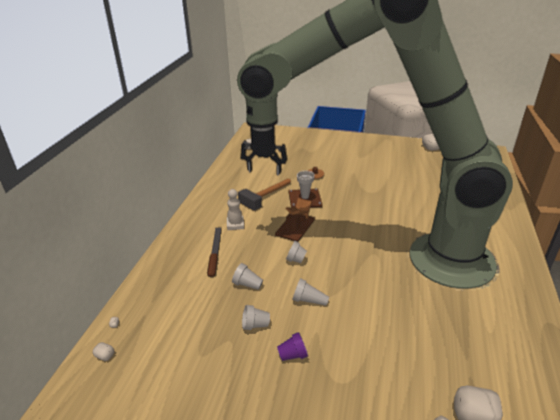

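Scene view: four aluminium pots at (277,180), (322,173), (324,197) and (273,207), with the purple decoy partly hidden at (300,160). The rest is at (258,238), the stack at (225,265) and the lid at (184,320). In the side view the pots are at (297,253), (248,278), (311,294) and (257,318), and the purple one is at (293,348). Next I'll build a top-down map from the depth data.

```bash
cat > m.py <<'E'
from h import *
import pickle
d=pickle.load(open("c0.pkl","rb"))
# top-down map 1.25mm/px; x up, y left
x0,x1,y0,y1=380,900,-420,380
s=1.
img=np.zeros((int((x1-x0)/s),int((y1-y0)/s),3),np.uint8)
A=[]
for n in ["scene","side"]:
    P=cloud(d[n]); q=P.reshape(-1,3); c=d[n]["image"].reshape(-1,3)
    m=np.isfinite(q[:,0])&(q[:,2]<200)&(q[:,2]>-20); q=q[m]; c=c[m]
    b=q[(abs(q[:,2])<8)&(q[:,0]>x0)&(q[:,0]<x1)&(abs(q[:,1])<350)]; print(n,"bench z",np.median(b[:,2]), b[:,2].std())
    A.append((q,c))
q=np.vstack([a[0] for a in A]); c=np.vstack([a[1] for a in A])
o=np.argsort(q[:,2])
for p,k in zip(q[o],c[o]):
    u=int((y1-p[1])/s); v=int((x1-p[0])/s)
    if 0<=u<img.shape[1] and 0<=v<img.shape[0]: cv2.circle(img,(u,v),1,k.tolist(),-1)
for x in range(400,900,100): cv2.putText(img,str(x),(0,int(x1-x)),0,.4,(0,255,255)); cv2.line(img,(0,x1-x),(800,x1-x),(0,255,255),1)
for y in range(-400,380,100): cv2.putText(img,str(y),(int(y1-y),12),0,.4,(0,255,0)); cv2.line(img,(y1-y,0),(y1-y,520),(0,255,0),1)
cv2.imwrite("pics/top0.png",img)
# clusters
m=(q[:,2]>9)&(q[:,2]<160)&(q[:,0]>x0)&(q[:,0]<x1)&(q[:,1]>y0)&(q[:,1]<y1); r=q[m]; cr=c[m]
g=np.zeros((520,800),np.uint8); g[(x1-r[:,0]).astype(int),(y1-r[:,1]).astype(int)]=1
g=cv2.dilate(g,np.ones((7,7)))
n,L,st,_=cv2.connectedComponentsWithStats(g)
lab=L[(x1-r[:,0]).astype(int),(y1-r[:,1]).astype(int)]
for i in range(1,n):
    k=r[lab==i]
    if len(k)<60: continue
    mu=k[:,:2].mean(0); w,V=np.linalg.eigh(np.cov(k[:,:2].T)); 
    rect=cv2.minAreaRect(k[:,:2].astype(np.float32))
    print(i,len(k),mu.round(),"zmax",k[:,2].max().round(1),"rect",np.round(rect[0]),np.round(rect[1]),round(rect[2]),"bgr",cr[lab==i].mean(0).round())
E
python3 m.py
```

```text
scene bench z -2.1791195247423047 2.76211616287072
side bench z -0.3031671179462023 2.2284140194396103
1 636 [760. 159.] zmax 26.6 rect [767. 139.] [ 30. 255.] 16 bgr [53. 65. 86.]
2 1224 [749. -23.] zmax 152.9 rect [749. -21.] [61. 73.] 18 bgr [112. 124. 136.]
3 1819 [ 710. -205.] zmax 56.3 rect [ 698. -243.] [253. 108.] 67 bgr [57. 72. 93.]
4 831 [615. 266.] zmax 69.0 rect [611. 256.] [96. 74.] 0 bgr [125. 133. 142.]
6 2252 [ 539. -239.] zmax 116.7 rect [ 536. -235.] [125. 130.] 17 bgr [67. 78. 98.]
7 2140 [536. -60.] zmax 97.7 rect [535. -54.] [165.  97.] 77 bgr [33. 50. 76.]
9 156 [ 534. -408.] zmax 44.6 rect [ 534. -402.] [36. 76.] 90 bgr [ 58.  87. 129.]
12 567 [493. 125.] zmax 69.6 rect [492. 116.] [74. 65.] 86 bgr [120. 129. 137.]
13 787 [426. 289.] zmax 70.6 rect [423. 283.] [76. 87.] 88 bgr [125. 133. 142.]
```

View pics/top0.png

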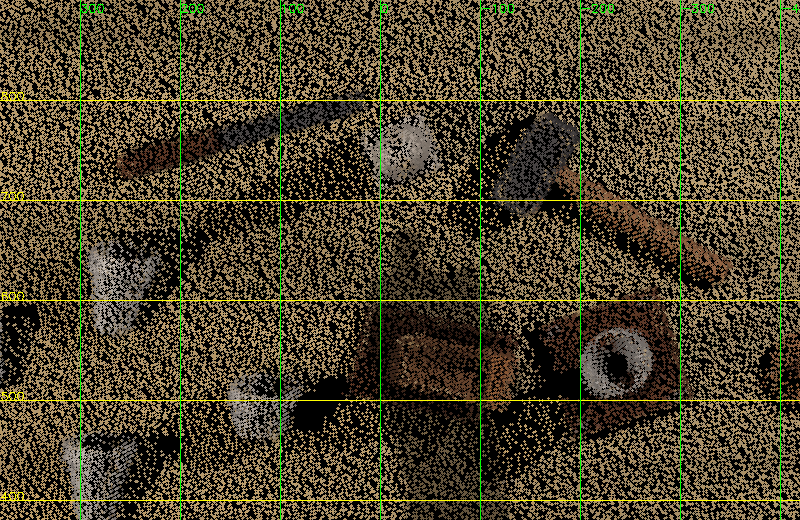

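The map needs to cover more ground, since the pots run past y=380 and the lid is at y≈-405. Next I'll fit the pot model to the points: type, position and yaw.

```bash
cat > fit.py <<'E'
from h import *
from scipy.optimize import least_squares
POTS={"pot_deep":(98,13),"pot_second":(82,16),"pot_third":(66,19.5),"pot_low":(50,22.5)}
def prof(H,rf):
    c=H-20
    return np.array([[0,0],[0,rf],[c,28],[c,33],[H,33],[H,30],[c,30],[c,26],[2,rf-2],[2,0]],float)
def sdist(P,foot,ax,pr):
    d=P-foot; z=d@ax; r=np.linalg.norm(d-np.outer(z,ax),axis=1); q=np.stack([z,r],1)
    best=np.full(len(P),1e9)
    for a,b in zip(pr[:-1],pr[1:]):
        e=b-a; t=np.clip(((q-a)@e)/(e@e),0,1); best=np.minimum(best,np.linalg.norm(q-a-t[:,None]*e,axis=1))
    return best
def tilt(n): H,rf=POTS[n]; return np.arctan2(33-rf,H-20)
def lie(n,p):
    t=tilt(n); ax=np.array([np.cos(t)*np.cos(p[2]),np.cos(t)*np.sin(p[2]),np.sin(t)])
    return np.array([p[0],p[1],POTS[n][1]*np.cos(t)]),ax
def fitlie(P,n):
    pr=prof(*POTS[n]); best=None; c=P[:,:2].mean(0)
    for y0 in np.arange(0,2*np.pi,np.pi/4):
        st=[*(c-.5*POTS[n][0]*np.array([np.cos(y0),np.sin(y0)])),y0]
        r=least_squares(lambda p:sdist(P,*lie(n,p),pr),st,loss="soft_l1",f_scale=2.,x_scale=[10,10,.2])
        if best is None or r.cost<best.cost: best=r
    return best.x,best.cost/len(P)
def fitfree(P,n,foot,ax):
    "5-dof fit; ax near given"
    pr=prof(*POTS[n]); u=np.cross(ax,[0,0,1.]); 
    u=np.array([1.,0,0]) if np.linalg.norm(u)<.1 else u/np.linalg.norm(u)
    v=np.cross(ax,u)
    def dec(p): a=ax+p[3]*u+p[4]*v; return foot+p[:3],a/np.linalg.norm(a)
    r=least_squares(lambda p:sdist(P,*dec(p),pr),np.zeros(5),loss="soft_l1",f_scale=2.,x_scale=[5,5,5,.1,.1])
    return *dec(r.x),r.cost/len(P)
def look(names=("scene","side"),zoff={"scene":2.2,"side":.3}):
    Q=[];C=[]
    for n in names:
        c=camera(n); P=cloud(c)
        q=P.reshape(-1,3)+[0,0,zoff.get(n,0)]; m=np.isfinite(q[:,0])&(q[:,2]>-20)&(q[:,2]<320)&(q[:,0]>250)&(q[:,0]<1000)&(abs(q[:,1])<700)
        Q.append(q[m]); C.append(c["image"].reshape(-1,3)[m])
    return np.vstack(Q),np.vstack(C).astype(int),np.concatenate([np.full(len(q),i) for i,q in enumerate(Q)])
def clusters(q,z0=9,z1=160):
    m=(q[:,2]>z0)&(q[:,2]<z1); idx=np.where(m)[0]; r=q[m]
    g=np.zeros((800,1400),np.uint8); a,b=(1000-r[:,0]).astype(int),(700-r[:,1]).astype(int); g[a,b]=1
    n,L=cv2.connectedComponents(cv2.dilate(g,np.ones((7,7),np.uint8)))
    l=L[a,b]
    return [idx[l==i] for i in range(1,n) if (l==i).sum()>60]
E
python3 - <<'E'
from fit import *
q,c,w=look()
np.savez("q0.npz",q=q,c=c,w=w)
for k in clusters(q):
    P=q[k]; rect=cv2.minAreaRect(P[:,:2].astype(np.float32)); bgr=c[k].mean(0).round()
    print(len(k),P.mean(0).round(),P[:,2].max().round(),np.round(rect[1]),bgr)
    if abs(bgr[2]-bgr[0])<22 and P[:,2].max()<90 and max(rect[1])<130:
        for n in POTS:
            x,e=fitlie(P,n); print("   ",n,x[:2].round(1),np.degrees(x[2]).round(1),round(e,2))
E
```

```text
114 [928. 500.  16.] 25.0 [24. 42.] [138. 154. 170.]
417 [896. 601.  26.] 38.0 [50. 54.] [133. 149. 163.]
710 [763. 151.  16.] 29.0 [ 30. 259.] [55. 66. 86.]
1239 [749. -23.  71.] 155.0 [61. 73.] [112. 124. 136.]
1831 [ 710. -206.   33.] 57.0 [248. 107.] [57. 72. 93.]
850 [615. 266.  39.] 72.0 [71. 97.] [124. 133. 142.]
    pot_deep [554.1 271.1] -10.1 1.3
    pot_second [569.  268.7] 349.6 1.25
    pot_third [581.8 266. ] -10.1 2.48
    pot_low [594.3 264.4] 348.8 6.45
2417 [ 540. -240.   43.] 119.0 [125. 132.] [64. 76. 97.]
2184 [536. -59.  40.] 98.0 [166.  98.] [33. 49. 76.]
765 [545. 412.  40.] 74.0 [75. 76.] [126. 135. 143.]
    pot_deep [481.4 386.7] 19.5 1.49
    pot_second [495.9 392. ] 379.3 1.44
    pot_third [510.8 397.1] 379.3 1.4
    pot_low [523.3 400.5] 20.4 2.53
659 [ 535. -431.   18.] 46.0 [79. 81.] [ 56.  84. 124.]
584 [493. 125.  40.] 71.0 [72. 65.] [120. 128. 137.]
    pot_deep [420.8 126.7] -7.1 1.48
    pot_second [436.4 124.7] 353.0 1.43
    pot_third [451.9 122.6] -6.9 1.41
    pot_low [467.3 120.4] 353.5 1.36
895 [420. 290.  38.] 72.0 [105.  81.] [125. 134. 143.]
    pot_deep [362.6 287. ] 356.4 1.22
    pot_second [376.  286.1] 356.3 2.0
    pot_third [388.9 285.3] -3.9 4.99
    pot_low [401.4 285. ] -5.2 10.56
604 [420. 495.  43.] 69.0 [73. 70.] [107.  50.  96.]
    pot_deep [479.3 513.8] 206.9 0.64
    pot_second [464.9 507.3] 207.6 0.59
    pot_third [451.4 500.1] 207.4 0.54
    pot_low [442.1 493.4] 206.1 2.19
```

All four pots are present, all lying mouth towards +x. Candidates, chosen by fitted length:
- **deep:** scene (277,180)
- **second:** scene (324,197)
- **third:** scene (322,173)
- **low:** scene (273,207)
- **excluded:** the purple decoy, scene (300,160)

Next I'll take wrist views over the rest, stack and lid, then the pots.

```bash
cat > v1.py <<'E'
from fit import *
R0=np.array([[0,1,0],[1,0,0],[0,0,-1.]])
res={}
for n,p in {"rest":(535,-40,280),"stack":(535,-210,330),"lid":(530,-380,280),"pots":(470,220,330),"pots2":(530,340,330)}.items():
    movep(np.array(p,float),R0); wait(.3)
    c=camera("wrist"); P=cloud(c); res[n]=(P,c["image"]); cv2.imwrite(f"pics/w_{n}.png",c["image"])
    q=P.reshape(-1,3); b=q[(abs(q[:,2])<9)]; print(n,"bench",np.nanmedian(b[:,2]),read_state()["time"])
import pickle; pickle.dump(res,open("w.pkl","wb"))
cv2.imwrite("pics/w_all.png",np.vstack([np.hstack([cv2.resize(res[n][1],(400,300)) for n in r]) for r in (("rest","stack"),("lid","pots2"))]))
q=[res[n][0].reshape(-1,3) for n in ("pots","pots2")]; c=[res[n][1].reshape(-1,3) for n in ("pots","pots2")]
for Q,C in zip(q,c):
    m=np.isfinite(Q[:,0])&(Q[:,0]>250)&(Q[:,0]<1000)&(abs(Q[:,1])<700); Q=Q[m];C=C[m].astype(int); z0=np.median(Q[abs(Q[:,2])<9][:,2]); Q=Q-[0,0,z0]
    for k in clusters(Q):
        P=Q[k]
        if len(k)<800 or P[:,2].max()>90: continue
        print(len(k),P.mean(0).round(),C[k].mean(0).round())
        for n in POTS:
            x,e=fitlie(P[::5],n); print("   ",n,x[:2].round(1),np.degrees(x[2]).round(1),round(e,2))
E
python3 v1.py
```

```text
rest bench 0.9767985430204931 1.175
stack bench 0.9813319332729407 2.2667
lid bench 0.9739240838989076 3.3583
pots bench 0.9688119699231947 5.875
pots2 bench 0.9679278324912275 6.825
2414 [759. 154.  16.] [ 53.  80. 100.]
    pot_deep [752.  201.9] 270.3 40.44
    pot_second [780.5 120.4] 133.5 48.07
    pot_third [780.5 131.3] 141.9 55.42
    pot_low [767.8 181.8] 244.6 61.94
2283 [611. 260.  48.] [121. 132. 136.]
    pot_deep [555.7 270.5] 349.8 0.2
    pot_second [570.9 266.4] 351.0 0.21
    pot_third [582.9 265.9] -12.1 1.27
    pot_low [595.3 263.7] -12.2 5.38
2142 [541. 400.  49.] [113. 123. 127.]
    pot_deep [481.2 388.8] 15.1 0.2
    pot_second [496.1 392.2] 15.8 0.2
    pot_third [513.4 395.7] 20.0 0.21
    pot_low [523.9 397. ] 24.8 1.55
1412 [491. 122.  47.] [116. 127. 132.]
    pot_deep [420.6 124.2] -6.4 0.31
    pot_second [436.3 122.5] -6.5 0.25
    pot_third [452.  120.8] -6.6 0.21
    pot_low [468.1 119.5] -7.2 0.2
2344 [421. 282.  44.] [121. 132. 136.]
    pot_deep [365.4 284.9] -3.1 0.2
    pot_second [377.4 283.2] -3.1 0.9
    pot_third [391.1 286. ] -7.0 3.87
  
[... 475 characters left out ...]
3.7 382.5] 21.5 0.22
    pot_second [498.3 390.4] 380.1 0.2
    pot_third [513. 396.] 19.9 0.19
    pot_low [523.5 400.8] 21.2 1.43
1260 [494. 123.  44.] [111. 122. 126.]
    pot_deep [420.7 122.8] -5.3 0.33
    pot_second [436.5 121.6] -5.6 0.28
    pot_third [452.2 119.8] -5.3 0.25
    pot_low [468.5 119.2] -6.4 0.23
2061 [423. 285.  43.] [ 89.  97. 101.]
    pot_deep [364.7 285.1] 356.9 0.19
    pot_second [378.5 284.1] -2.9 0.94
    pot_third [391.5 284.9] 356.0 3.72
    pot_low [405.2 280.7] 1.7 9.03
2255 [427. 480.  48.] [96. 35. 83.]
    pot_deep [480.8 515. ] 209.0 0.23
    pot_second [468.4 503.5] 205.9 0.22
    pot_third [454.7 496.9] 206.1 0.22
    pot_low [441.9 494. ] 210.0 1.58
```

View pics/w_all.png

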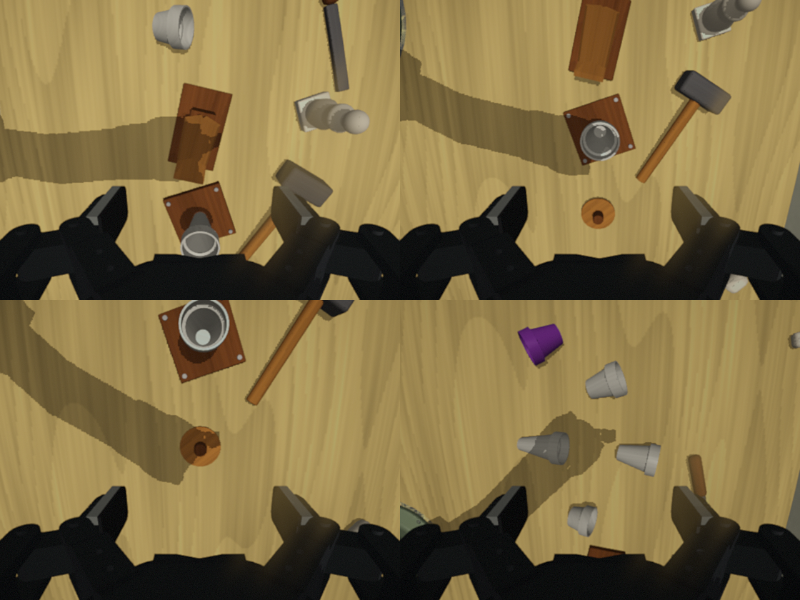

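The composite shows three views. In the rest view the rest is at (200,130), and in the stack view the fixed pot is at (600,140) and the lid at (598,212). In the pots view the purple decoy is at (540,343), deep at (545,447), second at (640,457), third at (607,380) and low at (582,518). The pot identities hold. Next I'll fit the rest, stack and lid.

```bash
cat > v2.py <<'E'
from fit import *
from scipy.spatial import cKDTree
import pickle
res=pickle.load(open("w.pkl","rb")); d0=np.load("q0.npz")
c32,s32=np.cos(np.radians(32)),np.sin(np.radians(32)); u=np.array([c32,0,s32]); n=np.array([-s32,0,c32]); e=np.array([0,1.,0])
a,b=np.meshgrid(np.arange(0,95.5,1.5),np.linspace(-23.5,23.5,33)); 
W=np.array([-50,0,36])+a.ravel()[:,None]*u+b.ravel()[:,None]*e+(abs(b.ravel())*np.tan(np.radians(30)))[:,None]*n
a,b=np.meshgrid(np.arange(-75,75.5,1.5),np.arange(-45,45.5,1.5)); B=np.stack([a.ravel(),b.ravel(),0*a.ravel()+14],1)
B=B[(abs(B[:,1])>30)|(B[:,0]<-65)|(B[:,0]>45)]
M=np.vstack([W,B]); T=cKDTree(M)
def fitrest(P):
    best=None
    for y in np.radians(np.arange(0,360,30)):
        def f(p):
            cc,ss=np.cos(p[2]),np.sin(p[2]); d=P-[p[0],p[1],0]
            return T.query(np.stack([cc*d[:,0]+ss*d[:,1],-ss*d[:,0]+cc*d[:,1],d[:,2]],1))[0]
        r=least_squares(f,[*P[:,:2].mean(0),y],loss="soft_l1",f_scale=1.5,x_scale=[5,5,.1],diff_step=1e-4)
        if best is None or r.cost<best.cost: best=r
    return best.x,best.cost/len(P)
def circ(P):
    r=least_squares(lambda p:np.linalg.norm(P[:,:2]-p[:2],axis=1)-p[2],[*P[:,:2].mean(0),30],loss="soft_l1",f_scale=.7); return r.x.round(2)
src={k:(v[0].reshape(-1,3)-[0,0,.97]) for k,v in res.items()}
src["scene"]=d0["q"][d0["w"]==0]; src["side"]=d0["q"][d0["w"]==1]
for k,q in src.items():
    q=q[np.isfinite(q[:,0])]
    if k.startswith("pots"): continue
    P=q[(np.linalg.norm(q[:,:2]-[535,-55],axis=1)<105)&(q[:,2]>10)&(q[:,2]<110)&(q[:,1]>-160)]
    if len(P)>400:
        x,er=fitrest(P[::max(1,len(P)//1200)]); print(k,"rest",x[:2].round(1),np.degrees(x[2]).round(1)%360,round(er,2),len(P))
    P=q[(np.linalg.norm(q[:,:2]-[535,-240],axis=1)<60)&(q[:,2]>100)&(q[:,2]<125)]
    if len(P)>50:
        zr=np.percentile(P[:,2],95); R=P[P[:,2]>zr-4]; print(k,"stack rim",circ(R),"z",zr.round(1),np.median(R[:,2]).round(1),len(R))
    P=q[(np.linalg.norm(q[:,:2]-[535,-435],axis=1)<70)]
    if len(P)>50:
        D=P[(P[:,2]>10)&(P[:,2]<19)]; K=P[P[:,2]>33]
        rc=cv2.minEnclosingCircle(D[:,:2].astype(np.float32)) if len(D) else 0
        print(k,"lid disc",rc,np.median(D[:,2]) if len(D) else 0,"knob",K.mean(0).round(1) if len(K) else 0,np.percentile(K[:,2],90) if len(K) else 0,len(K), circ(K) if len(K)>20 else '')
E
python3 v2.py
```

```text
rest rest [534.  -55.4] 76.3 6.53 8558
rest stack rim [ 536.71 -235.21   31.03] z 113.8 112.7 324
stack rest [533.9 -54.5] 77.2 5.04 7403
stack stack rim [ 536.14 -236.1    31.32] z 114.1 112.9 455
stack lid disc ((532.6427001953125, -427.9550476074219), 39.032981872558594) 14.049816200360963 knob [ 531.9 -425.2   39.2] 40.91036687922552 184 [ 532.01 -425.5     8.68]
lid stack rim [ 536.82 -236.97   31.26] z 114.0 112.8 707
lid lid disc ((532.168212890625, -428.0702209472656), 38.8294563293457) 14.043783353011944 knob [ 534.9 -373.8  379.8] 402.7932008093248 10960 [ 532.79 -431.08   62.67]
scene rest [532.  -52.1] 79.6 11.82 1246
scene stack rim [ 537.15 -237.15   31.81] z 115.6 113.6 60
scene lid disc ((534.6537475585938, -429.0405578613281), 40.33378219604492) 13.487097383245963 knob [ 536.3 -430.2   38.7] 41.74382549877107 61 [ 535.52 -429.77    8.69]
side rest [534.7 -55.6] 76.9 15.1 910
side stack rim [ 533.42 -232.37   31.83] z 115.1 113.9 29
side lid disc ((531.8413696289062, -426.01434326171875), 42.13761520385742) 14.038376380854618 knob [ 530.5 -423.2   38.8] 42.30958257348022 17
```

```bash
cat >> v2.py <<'E'
print("----")
L=[]
for lx in (0,-6,-12):
  a,b=np.meshgrid(np.arange(0,46.5,1.5),np.arange(-30,30.5,1.5)); L.append(np.array([-50,0,36])+a.ravel()[:,None]*n+b.ravel()[:,None]*e+lx*u)
for k in ("rest","stack"):
    q=src[k]; q=q[np.isfinite(q[:,0])]; P=q[(np.linalg.norm(q[:,:2]-[535,-55],axis=1)<105)&(q[:,2]>10)&(q[:,2]<110)&(q[:,1]>-160)]
    d=P-[534,-55,0]; cc,ss=np.cos(np.radians(76.7)),np.sin(np.radians(76.7)); X=np.stack([cc*d[:,0]+ss*d[:,1],-ss*d[:,0]+cc*d[:,1],d[:,2]],1)
    for x in range(-90,91,10):
        s=[]
        for y in range(-50,51,10):
            m=(abs(X[:,0]-x)<4)&(abs(X[:,1]-y)<3); s.append("%4d"%np.median(X[m,2]) if m.sum()>2 else "   .")
        print(x," ".join(s))
E
python3 v2.py | sed -n '/----/,$p'
```

```text
----
-90    .    .    .    .    .    .    .    .    .    .    .
-80    .    .    .   71   71   71   71   72    .    .    .
-70    .   13   14   69   69   69   69   69   13   14    .
-60    .   13   14   54   54   54   53   53   14   13    .
-50    .   14   14   49   43   38   42   49   14   14    .
-40    .   14   14   54   49   42   48   54   14   13    .
-30    .   14    .   61   54   48   54   61   14   13    .
-20    .   13    .   67   61   54   61   67   15   13    .
-10    .   14    .   74   66   61   66   73   14   14    .
0    .   13    .   80   73   67   73   80   13   13    .
10    .   14    .   86   79   74   80   86   14   14    .
20    .   13   13   93   86   80   85   91   14   13    .
30    .   13   13   91   87   84   87   87   13   14    .
40    .   13   13   14   33   27   26   14   14   13    .
50    .   13   13   14   14   13   13   14   14   14    .
60    .   14   14   13   13   14   13   14   13   14    .
70    .   13   13   13   13   13   14   13   13   13    .
80    .   12   12    .    .    .   11   12    .    .    .
90    .    .    .    .    .    .    .    . 
[... 424 characters left out ...]
  .
-20    .   13   14   67   60   54   61   67   13   13    .
-10    .   14   14   73   66   61   67   74   14   14    .
0    .   13   14   80   73   67   73   80    .   14    .
10    .   13   13   86   78   73   80   86    .   13    .
20    .   13   14   92   85   79   85   92    .   13    .
30    .   14   13   91   89   85   89   92    .   13    .
40    .   13   13   66    .    .    .   65    .   14    .
50    .   13   14   14    .    .    .    .   14   13    .
60    .   13   13   13   14   13   13   14   13   13    .
70    .   13   13   13   13    .    .    .    .    .    .
80    .    .    .    .    .    .    .    .    .    .    .
90    .    .    .    .    .    .    .    .    .    .    .
```

```bash
python3 -c "
import cv2
a=cv2.imread('pics/scene0.png')[200:300,190:310];b=cv2.imread('pics/w_stack.png')[0:250,200:400]
import numpy as np
cv2.imwrite('pics/crop1.png',np.hstack([cv2.resize(a,(420,350)),cv2.resize(b,(280,350))]))"
```

```text
(no output)
```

View pics/crop1.png

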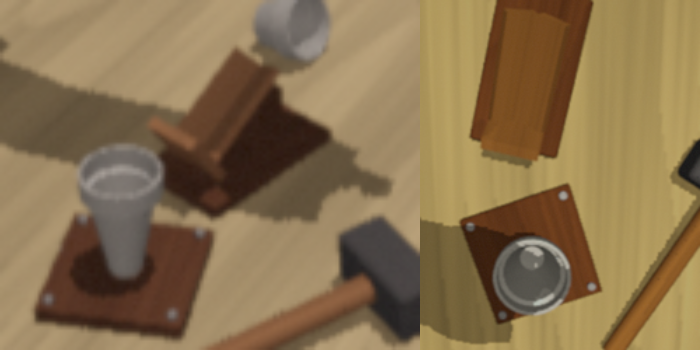

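The crop shows the rest with its ledge at the stack end (crop (185,145)) and the trough rising towards the low pot. The stack pot is screwed down on its board. From the profile, the rest is at (534,-55) with yaw 76.7°. Next, a planning helper and IK checks.

```bash
cat > plan.py <<'E'
from fit import *
from scipy.spatial.transform import Rotation as Ro
from scipy.optimize import brentq
Z=np.array([0,0,1.]); YR=np.radians(76.7); RC=np.array([534,-55,0.]); M=np.array([np.cos(YR),np.sin(YR),0]); E=np.array([-np.sin(YR),np.cos(YR),0])
COR=RC-50*M+36*Z; s32,c32=np.sin(np.radians(32)),np.cos(np.radians(32)); U=c32*M+s32*Z; N=-s32*M+c32*Z
STK=np.array([536.5,-236.3,113.]); GO=19.; G_AX=9.  # pick: collar middle is H-10 along axis
def restpose(n):
    H,r=POTS[n]; q=np.radians(30)
    k=lambda a,R:R*np.sqrt((np.cos(a)*np.cos(q))**2+np.sin(q)**2)/np.cos(q)
    a=brentq(lambda a:(H-20)*np.sin(a)-(k(a,33)-k(a,r)),.05,.8)
    return COR+r*np.sin(a)*U+k(a,r)*N, np.cos(a)*U+np.sin(a)*N, np.pi*32/180+a
def potframe(ax):
    e=np.cross(Z,ax); e/=np.linalg.norm(e); return np.stack([ax,e,np.cross(ax,e)],1)
def pickpose(n,foot,ax,sg):
    m=np.array([ax[0],ax[1],0]); m/=np.linalg.norm(m); x=sg*m; R=np.stack([x,np.cross(-Z,x),-Z],1)
    p=foot+(POTS[n][0]-10)*ax; p=p-Z*(GO+5); p[2]=max(p[2],9); return p,R
def carry(p,R,f0,a0,f1,a1):
    D=potframe(a1)@potframe(a0).T; return f1+D@(p-f0),D@R
def mouthpose(n,foot,ax,sg):
    e=np.cross(Z,ax); e/=np.linalg.norm(e); y=sg*e; z=-ax
    return foot+(POTS[n][0]-20-8)*ax,np.stack([np.cross(y,z),y,z],1)
E
python3 - <<'E'
from plan import *
L={"pot_deep":(365,285,np.radians(-3)),"pot_second":(570.2,267,np.radians(-9.5)),"pot_third":(513,395.8,np.radians(19.9)),"pot_low":(468,119.5,np.radians(-6.7))}
f=lambda p,R: (lambda j: None if j is None else np.round(j,2).tolist())(inverse_kinematics(p,R))
for n,l in L.items():
    foot,ax=lie(n,l); rf,ra,ang=restpose(n); print(n,"rest ang",np.degrees(ang).round(1))
    for sg in (1,-1):
        p,R=pickpose(n,foot,ax,sg); p2,R2=carry(p,R,foot,ax,rf,ra)
        print(" pick",sg,p.round(),f(p,R),"rest",p2.round(),f(p2,R2),f(p2+40*N,R2))
        p,R=mouthpose(n,rf,ra,sg); print(" mouth",sg,p.round(),f(p,R),f(p+70*ra,R),f(p+60*ra+60*Z,R))
E
```

```text
pot_deep rest ang 48.7
 pick 1 [450. 281.  10.] [-0.68, 0.66, 0.01, 1.98, -0.01, 0.5, -2.28] rest [538. -38.  97.] [0.6, 0.65, -0.36, 1.92, -0.59, 0.74, 0.54] [0.58, 0.59, -0.27, 1.9, -0.61, 0.84, 0.56]
 mouth 1 [532. -63. 103.] [0.09, 0.84, -0.71, 1.74, 0.97, 1.53, 1.85] [0.05, 0.81, -0.76, 1.65, 0.91, 1.64, 1.88] [0.08, 0.74, -0.8, 1.63, 0.88, 1.7, 1.95]
 pick -1 [450. 281.  10.] [-0.33, 0.69, -0.46, 1.96, 0.52, 0.61, 0.38] rest [538. -38.  97.] [-0.07, 0.73, 0.59, 1.96, -1.15, 1.12, -2.11] [-0.16, 0.75, 0.8, 1.93, -1.16, 1.29, -2.08]
 mouth -1 [532. -63. 103.] [-0.39, 0.74, 0.01, 1.76, 0.62, 1.18, -1.01] [-0.43, 0.69, -0.02, 1.68, 0.57, 1.32, -0.98] [-0.41, 0.62, -0.03, 1.66, 0.57, 1.4, -0.92]
pot_second rest ang 49.8
 pick 1 [639. 256.  10.] [-0.52, 0.84, 0.08, 1.54, -0.09, 0.76, -2.14] rest [535. -50.  89.] [0.62, 0.67, -0.35, 1.92, -0.59, 0.74, 0.57] [0.59, 0.61, -0.27, 1.89, -0.61, 0.85, 0.59]
 mouth 1 [529. -75.  95.] [0.11, 0.84, -0.7, 1.76, 0.97, 1.48, 1.86] [0.07, 0.8, -0.75, 1.68, 0.91, 1.6, 1.89] [0.1, 0.73, -0.79, 1.66, 0.88, 1.66, 1.96]
 pick -1 [639. 256.  10.] [-0.19
[... 1024 characters left out ...]
low rest ang 54.4
 pick 1 [505. 115.  10.] [-0.37, 0.65, 0.04, 2.01, -0.05, 0.48, -1.98] rest [530. -73.  74.] [0.66, 0.7, -0.34, 1.9, -0.58, 0.75, 0.62] [0.63, 0.64, -0.26, 1.88, -0.61, 0.86, 0.64]
 mouth 1 [524. -97.  79.] [0.18, 0.8, -0.68, 1.82, 0.97, 1.36, 1.9] [0.14, 0.75, -0.74, 1.74, 0.89, 1.47, 1.94] [0.18, 0.68, -0.77, 1.72, 0.86, 1.53, 2.01]
 pick -1 [505. 115.  10.] [-0.04, 0.67, -0.41, 1.99, 0.47, 0.57, 0.68] rest [530. -73.  74.] [0.01, 0.79, 0.59, 1.94, -1.16, 1.16, -2.02] [-0.08, 0.82, 0.8, 1.92, -1.18, 1.32, -1.99]
 mouth -1 [524. -97.  79.] [-0.3, 0.71, 0.02, 1.84, 0.62, 1.02, -0.96] [-0.34, 0.64, -0.01, 1.77, 0.57, 1.17, -0.93] [-0.32, 0.57, -0.02, 1.75, 0.55, 1.25, -0.87]
```

```bash
cat > act.py <<'E'
from plan import *
import json,pickle
def st(msg):
    s=read_state(); print(msg,"t=%.1f"%s["time"],"tcp",s["eef_pos"].round(1) if hasattr(s["eef_pos"],"round") else np.round(s["eef_pos"],1),"gap %.1f F %.1f ft %s"%(s["finger_gap"],np.max(s["gripper_force"]),np.round(s["ft_force"],1))); return s
def fitnear(n,xy,names):
    out=[]
    for nm in names:
        q,c,_=look((nm,),{"scene":2.2,"side":.3,"wrist":-.97})
        for k in clusters(q):
            P=q[k]
            if np.linalg.norm(P[:,:2].mean(0)-xy)<45 and P[:,2].max()<90:
                x,e=fitlie(P[::max(1,len(P)//500)],n); print("  ",nm,x[:2].round(1),np.degrees(x[2]).round(1)%360,round(e,2)); out.append(x)
    return out
def pick(n,l,sg=-1):
    foot,ax=lie(n,l); p,R=pickpose(n,foot,ax,sg)
    movep(p+[0,0,110],R); hit=movel(p,guard=15); st("down hit=%s"%hit)
    clamp(); wait(.2); s=st("clamped")
    movel(p+[0,0,160]); s=st("lifted")
    pickle.dump((n,foot,ax,p,R),open("held.pkl","wb"))
def torest():
    n,f0,a0,p,R=pickle.load(open("held.pkl","rb")); rf,ra,_=restpose(n)
    p2,R2=carry(p,R,f0,a0,rf,ra)
    movep(p2+70*N+10*U,R2); s=st("over rest")
    if s["finger_gap"]<55: print("LOST"); return
    movel(p2+8*N+5*U); st("near")
    h=movel(p2-5*N+5*U,max_speed=25,guard=5); st("contact %s"%h)
    e=np.array(read_state()["eef_pos"])+.8*N; h=movel(e); h=movel(e-13*U,max_speed=25,guard=6); s=st("ledge %s"%h)
    d=np.array(s["eef_pos"])-p2; print("offset U %.1f N %.1f E %.1f"%(d@U,d@N,d@E))
    open_gripper(); wait(.3); s=st("open")
    movel(np.array(s["eef_pos"])+90*N)
E
python3 - <<'E'
from act import *
fitnear("pot_deep",[421,285],("scene","side","wrist"))
pick("pot_deep",(365,285,np.radians(-3)))
c=camera("wrist"); cv2.imwrite("pics/w_held.png",c["image"])
E
```

```text
scene [364.2 284.4] 357.3 2.03
   side [362.7 287.2] 356.7 0.59
   wrist [364.6 284.9] 356.9 0.17
down hit=False t=9.1 tcp [450.5 280.9  11.2] gap 85.8 F 0.0 ft [0.6 0.4 0.6]
clamped t=9.7 tcp [451.2 281.4  11.7] gap 53.7 F 55.1 ft [ 0.9  0.6 12.6]
lifted t=10.9 tcp [449.8 280.2 169.7] gap 53.7 F 53.9 ft [-0.3 -0.8 -2. ]
```

View pics/w_held.png

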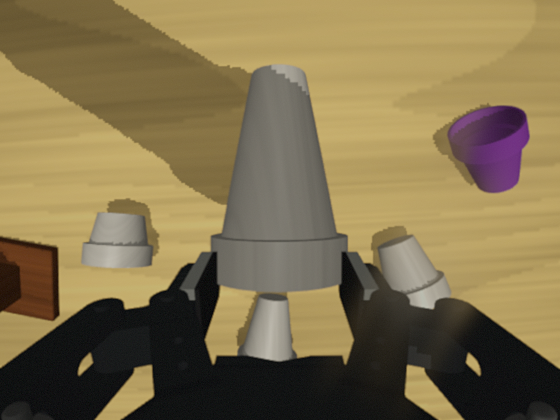

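The wrist view shows the pot held by its collar at (280,260), foot towards the camera's upper side. The 53.7 mm gap is smaller than the 66 mm collar, so I'll measure the pot's pose in the hand.

```bash
cat >> act.py <<'E'
def held_fit(n,foot,ax,box=85):
    c=camera("wrist"); P=cloud(c).reshape(-1,3)-[0,0,.97]; im=c["image"].reshape(-1,3).astype(int)
    d=P-foot; z=d@ax; r=np.linalg.norm(d-z[:,None]*ax,axis=1); H=POTS[n][0]
    m=np.isfinite(z)&(z>-15)&(z<H+15)&(r<42)&(im.sum(1)>200)&(np.abs(im[:,2]-im[:,0])<40); Q=P[m]; Q=Q[::max(1,len(Q)//1500)]
    f,a,e=fitfree(Q,n,foot,ax); print("   held fit",m.sum(),f.round(1),a.round(3),"elev %.1f"%np.degrees(np.arcsin(a[2])),"shift",(f-foot).round(1),"e",round(e,2)); return f,a
E
python3 - <<'E'
from act import *
n,f0,a0,p,R=pickle.load(open("held.pkl","rb")); e=np.array(read_state()["eef_pos"])
f,a=held_fit(n,f0+e-p,a0); f,a=held_fit(n,f,a)
cc=f+(98-10)*a; print("collar centre rel TCP in tool frame",R.T@(cc-e), "foot",R.T@(f-e), np.degrees(np.arccos(a@a0)))
s=read_state(); print(s["tool_rot"])
E
```

```text
held fit 21137 [364.8 285.6 170.7] [ 0.962 -0.065  0.267] elev 15.5 shift [ 0.2  0.8 -1.1] e 0.27
   held fit 21161 [364.9 285.8 171.1] [ 0.962 -0.069  0.263] elev 15.3 shift [0.1 0.2 0.4] e 0.29
collar centre rel TCP in tool frame [  0.16689815  -0.60396406 -24.60596435] foot [85.04992819  1.06598219 -1.4525091 ] 1.3962507967727136
[[-9.98638122e-01  5.21612980e-02 -1.04883362e-03]
 [ 5.21618190e-02  9.98638532e-01 -4.75652276e-04]
 [ 1.02259503e-03 -5.29713565e-04 -9.99999337e-01]]
```

The pot is held as planned: collar centre on the closing line, 1.4° off nominal. On to the rest.

```bash
sed -i 's/<55: print/<30: print/' act.py
python3 - <<'E'
from act import *
torest()
c=camera("side"); a=c["image"][150:260,240:360]; b=camera("wrist")["image"]
cv2.imwrite("pics/rest1.png",np.hstack([cv2.resize(a,(400,366)),cv2.resize(b,(400,366))]))
E
```

```text
over rest t=13.4 tcp [531.3 -65.8 161.1] gap 0.2 F 0.0 ft [ 0.  -0.5 -0.7]
LOST
```

View pics/rest1.png

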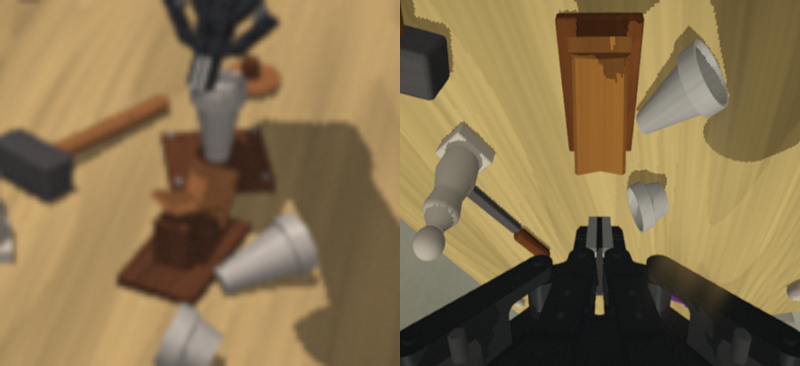

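The pot slipped out during the move, probably the announced grip slackening. It now lies between the rest and pot_low (wrist view (685,90)), with its mouth towards the robot side. I'll find it again.

Run:
```python
from act import *
R0=np.array([[0,1,0],[1,0,0],[0,0,-1.]])
open_gripper(); movep(np.array([480,60,300.]),R0); wait(.2)
for nm in ("scene","side","wrist"):
    q,c,_=look((nm,),{"scene":2.2,"side":.3,"wrist":-.97})
    for k in clusters(q):
        P=q[k]; b=c[k].mean(0)
        if P[:,2].max()<90 and abs(b[2]-b[0])<25 and 350<P[:,0].mean()<640 and -150<P[:,1].mean()<450:
            print(nm,len(k),P.mean(0).round(),np.round(cv2.minAreaRect(P[:,:2].astype(np.float32))[1]))
            for n in ("pot_deep","pot_low"):
                x,e=fitlie(P[::max(1,len(P)//500)],n); print("   ",n,x[:2].round(1),np.degrees(x[2]).round(1)%360,round(e,2))
cv2.imwrite("pics/w_drop.png",camera("wrist")["image"]); st("")
```

```text
scene 361 [622. 255.  36.] [72. 96.]
    pot_deep [554.9 269.2] 350.4 1.65
    pot_low [597.7 264.9] 346.5 5.49
scene 237 [550. 390.  40.] [72. 52.]
    pot_deep [481.9 384.3] 20.5 2.43
    pot_low [522.9 397.3] 25.1 3.08
scene 310 [498. 117.  35.] [71. 63.]
    pot_deep [422.5 127.7] 351.4 1.52
    pot_low [469. 120.] 352.3 1.39
scene 401 [442. -55.  40.] [90. 70.]
    pot_deep [487.7  -5.4] 218.3 1.42
    pot_low [453.  -31.9] 218.4 4.12
side 485 [611. 273.  42.] [63. 80.]
    pot_deep [553.8 270.5] 351.2 0.98
    pot_low [591.4 262.7] 351.2 6.78
side 508 [540. 419.  41.] [76. 68.]
    pot_deep [481.2 386.6] 20.1 0.54
    pot_low [522.9 400.6] 20.899999999999977 1.83
side 273 [489. 134.  45.] [63. 48.]
    pot_deep [419.7 121.2] 357.6 0.9
    pot_low [466.  120.5] 355.1 0.74
wrist 2006 [609. 245.  45.] [33. 83.]
    pot_deep [556.1 267.1] 350.3 0.23
    pot_low [594.6 263.8] 352.1 5.17
wrist 1900 [491. 117.  47.] [65. 64.]
    pot_deep [420.9 124.9] 353.2 0.29
    pot_low [468.8 118.8] 354.0 0.19
 t=16.6 tcp [480.   60.  299.9] gap 85.3 F 0.0 ft [ 0.5  0.4 -0.5]
```

View pics/w_drop.png

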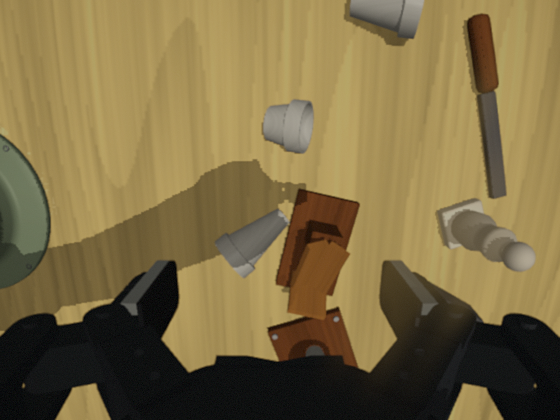

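The wrist view shows pot_deep at (250,242), foot at (283,218) beside the rest's board, and pot_low undisturbed at (288,127). I'll refine the fit with the points cropped and pick it again, slightly deeper.

```bash
cat >> act.py <<'E'
def refine(n,l,names=("wrist","scene","side")):
    out=[]
    for nm in names:
        q,c,_=look((nm,),{"scene":2.2,"side":.3,"wrist":-.97}); x=np.array(l,float)
        for _ in range(2):
            foot,ax=lie(n,x); d=q-foot; z=d@ax; r=np.linalg.norm(d-z[:,None]*ax,axis=1)
            m=(z>-12)&(z<POTS[n][0]+12)&(r<42)&(q[:,2]>6)&(abs(c[:,2]-c[:,0])<40); P=q[m]; P=P[::max(1,len(P)//1000)]
            if len(P)<60: break
            x=least_squares(lambda p:sdist(P,*lie(n,p),prof(*POTS[n])),x,loss="soft_l1",f_scale=2.,x_scale=[10,10,.2]).x
        print("  ",nm,m.sum(),x[:2].round(1),np.degrees(x[2]).round(1)%360); out.append(x)
    return out
E
sed -i 's/p=p-Z\*(GO+5); p\[2\]=max(p\[2\],9)/p=p-Z*(GO+10); p[2]=max(p[2],4.5)/' plan.py
python3 - <<'E'
from act import *
o=refine("pot_deep",(487.7,-5.4,np.radians(218.3)))
l=o[0]; n="pot_deep"; foot,ax=lie(n,l); rf,ra,_=restpose(n)
for sg in (1,-1):
    p,R=pickpose(n,foot,ax,sg); p2,R2=carry(p,R,foot,ax,rf,ra)
    print(sg,p.round(1),[None if j is None else np.round(j,2) for j in (inverse_kinematics(p,R),inverse_kinematics(p+[0,0,110],R),inverse_kinematics(p2,R2))])
E
```

```text
wrist 2373 [486.1  -8.2] 217.5
   scene 410 [487.7  -5.8] 217.8
   side 411 [489.   -7.3] 215.2
1 [418.5 -60.1   5.4] [array([ 0.57,  0.67, -0.73,  2.22,  0.88,  0.57,  1.39]), array([ 0.73,  0.47, -0.92,  2.15,  0.55,  0.77,  1.68]), array([ 0.82,  0.73, -0.69,  1.91, -0.27,  0.67,  0.25])]
-1 [418.5 -60.1   5.4] [array([ 0.23,  0.58, -0.29,  2.24,  0.44,  0.37, -1.35]), array([ 0.34,  0.36, -0.42,  2.17,  0.24,  0.65, -1.15]), array([-0.2 ,  0.83,  0.8 ,  1.96, -1.26,  1.26, -2.02])]
```

Run:
```python
from act import *
n="pot_deep"
pick(n,(486.8,-7.6,np.radians(217.3)),1)
n,f0,a0,p,R=pickle.load(open("held.pkl","rb")); e=np.array(read_state()["eef_pos"])
f,a=held_fit(n,f0+e-p,a0); print(R.T@(f+88*a-e))
torest()
```

```text
down hit=False t=19.5 tcp [419.3 -59.2   5.9] gap 85.0 F 0.0 ft [0.7 0.3 1. ]
clamped t=20.1 tcp [419.6 -59.6   6.6] gap 58.4 F 56.6 ft [-4.5 -2.  28.6]
lifted t=21.3 tcp [418.6 -59.3 164.8] gap 56.5 F 55.0 ft [ 0.1 -0.4 -2.8]
   held fit 16459 [485.6  -8.7 170.3] [-0.767 -0.591  0.25 ] elev 14.5 shift [-0.8 -1.1 -1.6] e 0.52
[  1.23282345  -0.86881383 -27.54516778]
over rest t=22.6 tcp [531.7 -62.9 157. ] gap 56.5 F 55.2 ft [-0.8  0.4 -2.2]
near t=23.2 tcp [538.7 -35.8 102.3] gap 56.7 F 55.2 ft [-0.1  0.1 -2. ]
contact True t=23.6 tcp [539.9 -33.5  97.1] gap 56.8 F 58.9 ft [-2.3 -4.4  7.5]
ledge True t=24.1 tcp [538.8 -36.9  95.5] gap 56.5 F 55.6 ft [1.9 2.5 2.5]
offset U 0.6 N 3.2 E -0.6
open t=24.8 tcp [538.6 -37.   95.3] gap 85.4 F 0.0 ft [-0.5 -0.3 -0.2]
```

```bash
cat >> act.py <<'E'
def restfit(n,names=("wrist","scene","side")):
    rf,ra,_=restpose(n); res=[]
    for nm in names:
        q,c,_=look((nm,),{"scene":2.2,"side":.3,"wrist":-.97}); f,a=rf,ra
        for _ in range(2):
            d=q-f; z=d@a; r=np.linalg.norm(d-z[:,None]*a,axis=1)
            m=(z>-8)&(z<POTS[n][0]+10)&(r<42)&(abs(c[:,2]-c[:,0])<32)&(c.sum(1)>150); P=q[m]
            if len(P)<60: break
            P=P[::max(1,len(P)//1000)]; f,a,e=fitfree(P,n,f,a)
        rim=f+POTS[n][0]*a; d=rim-(rf+POTS[n][0]*ra)
        print("  ",nm,m.sum(),"elev %.1f yaw %.1f"%(np.degrees(np.arcsin(a[2])),np.degrees(np.arctan2(a[1],a[0]))),"rim",rim.round(1),"vs nominal",d.round(1),"e",round(e,2)); res.append((f,a))
    return res
def regrasp(n,f,a,sg=-1):
    p,R=mouthpose(n,f,a,sg)
    movep(p+85*a,R); h=movel(p,guard=12,max_speed=80); st("mouth hit=%s"%h)
    clamp(); wait(.2); s=st("clamped"); b=np.array(s["eef_pos"])
    movel(b+8*N+3*U,max_speed=60); movel(b+40*a+70*Z,max_speed=120); st("lifted")
E
python3 - <<'E'
from act import *
s=st(""); print("nominal elev",np.degrees(restpose("pot_deep")[2]))
restfit("pot_deep")
c=camera("side"); a=c["image"][150:260,240:360]; b=camera("wrist")["image"]
cv2.imwrite("pics/rest2.png",np.hstack([cv2.resize(a,(400,366)),cv2.resize(b,(400,366))]))
# finger pads geometry in tool frame
P=cloud(camera("wrist")).reshape(-1,3); Q=(P-np.array(s["eef_pos"]))@np.array(s["tool_rot"])
m=(abs(Q[:,1])<70)&(Q[:,2]>-70)&(Q[:,2]<15)&(abs(Q[:,0])<16)
for y0 in range(-65,66,5):
    k=m&(abs(Q[:,1]-y0)<2.5)
    if k.sum()>3: print(y0,k.sum(),"tool z max %.1f"%np.percentile(Q[k,2],98),"min %.1f"%Q[k,2].min())
E
```

```text
t=25.6 tcp [527.4 -82.9 171.1] gap 85.4 F 0.0 ft [0.2 0.5 0.2]
nominal elev 48.66642252690269
   wrist 7991 elev 46.4 yaw 78.0 rim [536.8 -42.8 123.3] vs nominal [ 0.5  2.3 -0.6] e 0.11
   scene 506 elev 47.2 yaw 79.4 rim [536.6 -43.5 124.3] vs nominal [0.3 1.6 0.4] e 1.57
   side 328 elev 45.8 yaw 76.2 rim [535.4 -41.  123.3] vs nominal [-0.9  4.1 -0.6] e 0.84
-55 133 tool z max -54.3 min -70.0
-50 72 tool z max -52.3 min -69.8
-45 303 tool z max -51.5 min -70.0
-40 1102 tool z max -47.6 min -70.0
45 1293 tool z max -47.9 min -70.0
50 165 tool z max -51.1 min -70.0
55 160 tool z max -54.7 min -70.0
```

View pics/rest2.png

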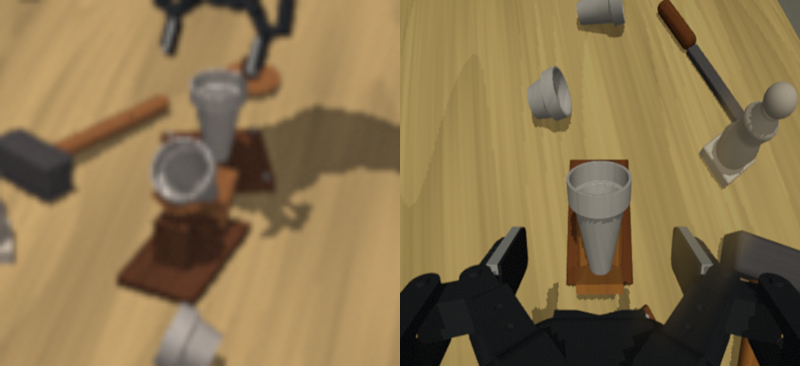

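The pot leans in the trough, mouth uphill (right view (600,190)), foot at the ledge. The chord-like gap suggests the fingertips sit farther back than I assumed, so I'll measure them open and shut, along with the pot's foot offset.

Run:
```python
from act import *
s=st("")
f,a=restfit("pot_deep",("wrist",))[0]; rf,ra,_=restpose("pot_deep"); d=f-rf; print("foot off U %.1f N %.1f E %.1f"%(d@U,d@N,d@E))
for lab in ("open","shut"):
    if lab=="shut": clamp(); wait(.1)
    s=read_state(); c=camera("wrist"); P=cloud(c).reshape(-1,3); Q=(P-np.array(s["eef_pos"]))@np.array(s["tool_rot"])
    dark=c["image"].reshape(-1,3).max(1)<130
    m=(abs(Q[:,1])<60)&(Q[:,2]>-90)&(Q[:,2]<12)&(abs(Q[:,0])<30)
    print(lab,"gap",s["finger_gap"],np.percentile(Q[m,2],[50,90,97,99,99.8]).round(1))
    k=m&(Q[:,2]>np.percentile(Q[m,2],97)); print(Q[k].mean(0).round(1),Q[k].min(0).round(1),Q[k].max(0).round(1))
    cam=np.array(c["cam_to_world"]); print("cam in tool",((cam[:3,3]-np.array(s["eef_pos"]))@np.array(s["tool_rot"])).round(1))
open_gripper(); st("")
```

```text
t=25.9 tcp [527.5 -83.  171.2] gap 85.7 F 0.0 ft [-0.7  0.   0.1]
   wrist 7981 elev 46.4 yaw 78.0 rim [536.8 -42.8 123.3] vs nominal [ 0.4  2.3 -0.6] e 0.11
foot off U 0.6 N 1.9 E -1.4
open gap 85.42944852941974 [-69.8 -54.3 -50.1 -47.9 -46.9]
[ -0.2  -0.7 -48.5] [-10.3 -42.5 -50.1] [  9.7  44.2 -46.1]
cam in tool [  66.     1.  -176.2]
shut gap -0.10179478193446101 [-82.1 -53.8 -44.2 -40.8 -38.7]
[  9.5   0.8 -41.6] [  6.4 -12.5 -44.2] [ 11.5  13.7 -37.3]
cam in tool [  66.     1.  -176.2]
 t=27.7 tcp [527.7 -83.4 171.6] gap 85.7 F 0.0 ft [-0.7  0.4  0. ]
```

Both the camera and the grip chord put the open fingertips about 45 mm behind the TCP point. I'll settle it with a gentle guarded touch on a clear patch of bench.

Run:
```python
from act import *
R0=np.array([[0,1,0],[1,0,0],[0,0,-1.]])
e=np.array(read_state()["eef_pos"]); movel(e+[0,0,60])
movep(np.array([630,110,60.]),R0); movel(np.array([630,110,8.]),guard=6,max_speed=100); st("at 8")
try:
    h=movel(np.array([630,110,-40.]),guard=6,max_speed=30); st("open touch %s"%h)
except PlanningError as x: print("PE",x)
movel(np.array([630,110,60.]))
```

```text
at 8 t=30.4 tcp [630.2 109.9   8.2] gap 85.5 F 0.0 ft [0.2 0.8 0. ]
open touch False t=32.1 tcp [630.1 110.  -39.8] gap 85.7 F 0.0 ft [ 0.  -0.5  0.4]
```

Confirmed: no contact at TCP z = -40, so the real fingertips are about 46 mm back when open and about 41 mm back at the collar's width. I'm correcting the grasp depths and regrasping from the mouth.

```bash
sed -i 's/p=p-Z\*(GO+10); p\[2\]=max(p\[2\],4.5)/p=p-Z*(41+14); p[2]=max(p[2],-24)/; s/(POTS\[n\]\[0\]-20-8)\*ax/(POTS[n][0]-20-39)*ax/' plan.py
python3 - <<'E'
from act import *
n="pot_deep"; R0=np.array([[0,1,0],[1,0,0],[0,0,-1.]])
f,a=restpose(n)[0],restpose(n)[1]
rim=np.array([536.6,-42.8,123.5]); el,yw=np.radians(46.6),np.radians(77.5)
a=np.array([np.cos(el)*np.cos(yw),np.cos(el)*np.sin(yw),np.sin(el)]); f=rim-98*a
p,R=mouthpose(n,f,a,-1); print(p.round(1),[inverse_kinematics(p+k*a,R) is not None for k in (0,85)])
movel(np.array([630,110,200.]))
regrasp(n,f,a,-1)
cv2.imwrite("pics/w_mouth.png",camera("wrist")["image"])
E
```

```text
[527.8 -82.4  80.6] [True, True]
mouth hit=False t=35.9 tcp [528.1 -81.9  80.8] gap 85.2 F 0.0 ft [ 0.5 -0.2  0.4]
clamped t=36.4 tcp [528.1 -81.9  81. ] gap 63.9 F 64.3 ft [-1.   3.6  5.9]
lifted t=37.7 tcp [533.7 -55.3 179.5] gap 63.8 F 65.9 ft [ 0.8  0.4 -2. ]
```

View pics/w_mouth.png

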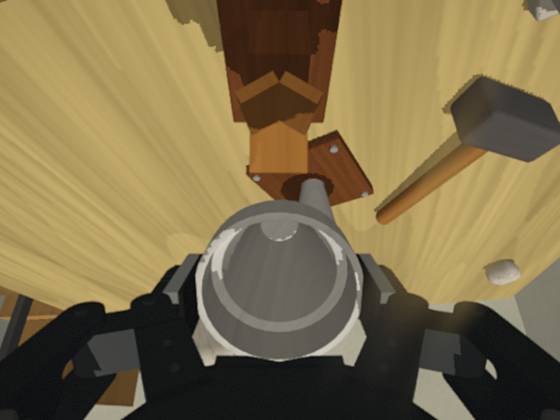

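The wrist view shows the pot gripped squarely by its collar, centred at (280,280), mouth to the palm. Next I'll fit its pose in the hand and nest it.

```bash
cat >> act.py <<'E'
def tool_held(n):
    "pot pose in tool frame, gripped from the mouth"
    s=read_state(); e=np.array(s["eef_pos"]); R=np.array(s["tool_rot"]); a=-R[:,2]; f=e-(POTS[n][0]-59)*a
    f=e-a*(POTS[n][0]-20-39); f,a=held_fit(n,f,a); return R.T@(f-e),R.T@a
def nest(n,k,use=True):
    ft,at=tool_held(n); print("  foot tool",ft.round(1),"axis tool",at.round(3))
    R=np.array(read_state()["tool_rot"]); d=R@at
    v=np.cross(d,Z); ang=np.arctan2(np.linalg.norm(v),d@Z); R2=Ro.from_rotvec(v/np.linalg.norm(v)*ang).as_matrix()@R
    H=POTS[n][0]; seat=STK+[0,0,20*k-H]; p=seat-R2@ft
    e=np.array(read_state()["eef_pos"]); movel(e+[0,0,max(0,p[2]+H+5-e[2])])
    movep(p+[0,0,H+5],R2); wait(.1); s=st("over stack")
    ft2,at2=tool_held(n); e=np.array(s["eef_pos"]); R=np.array(s["tool_rot"]); ff=e+R@ft2; rim=ff+H*(R@at2); print("  over: foot",ff.round(1),"rim",rim.round(1),"target",seat.round(1))
    return p,R2
def drop(p,k,n):
    movel(p+[0,0,12],max_speed=120,guard=10); st("near seat")
    h=movel(p-[0,0,6],max_speed=20,guard=10); s=st("seat %s"%h); print("  z over nominal %.1f"%(s["eef_pos"][2]-p[2]))
E
python3 - <<'E'
from act import *
p,R2=nest("pot_deep",1); pickle.dump((p,R2),open("nest.pkl","wb"))
E
```

```text
held fit 22264 [528.5 -81.1 153.4] [0.155 0.679 0.717] elev 45.8 shift [0.7 0.5 2.3] e 0.6
  foot tool [-1.2  0.6 36.9] axis tool [ 0.013  0.003 -1.   ]
over stack t=39.3 tcp [ 536.4 -233.7  174.4] gap 63.8 F 66.1 ft [-0.   0.1 -2.3]
   held fit 22134 [ 536.7 -234.9  137.7] [0.003 0.003 1.   ] elev 89.8 shift [ 0.2 -1.7  2.3] e 0.59
  over: foot [ 536.7 -234.9  137.7] rim [ 537.  -234.7  235.7] target [ 536.5 -236.3   35. ]
```

Run:
```python
from act import *
p,R2=pickle.load(open("nest.pkl","rb")); p=p+[0,-.7,0]
e=np.array(read_state()["eef_pos"]); movel(np.array([p[0],p[1],e[2]]))
drop(p,1,"pot_deep")
```

```text
near seat t=40.5 tcp [ 536.4 -236.4   84.5] gap 63.7 F 66.1 ft [-0.3  0.6 -1.9]
seat True t=41.1 tcp [ 536.1 -236.1   75.1] gap 63.7 F 67.3 ft [-0.9  2.1  9.4]
  z over nominal 3.2
```

```bash
cat >> act.py <<'E'
def stackcheck(names=("wrist",)):
    for nm in names:
        q,c,_=look((nm,),{"scene":2.2,"side":.3,"wrist":-.97})
        P=q[(np.linalg.norm(q[:,:2]-STK[:2],axis=1)<45)&(q[:,2]>100)&(q[:,2]<260)]
        zr=np.percentile(P[:,2],97); Rm=P[P[:,2]>zr-5]
        A=np.c_[Rm[:,:2]-STK[:2],np.ones(len(Rm))]; co=np.linalg.lstsq(A,Rm[:,2],rcond=None)[0]
        r=least_squares(lambda x:np.linalg.norm(Rm[:,:2]-x[:2],axis=1)-x[2],[*STK[:2],31],loss="soft_l1",f_scale=.7).x
        print("  stack",nm,"rim z %.1f med %.1f"%(zr,np.median(Rm[:,2])),"tilt deg",np.degrees(co[:2]).round(1),"centre",r.round(1))
def release():
    open_gripper(); wait(.3); s=st("released"); movel(np.array(s["eef_pos"])+[0,0,110])
E
python3 - <<'E'
from act import *
release(); stackcheck(("wrist","scene"))
a=camera("scene")["image"][200:300,170:290]; b=camera("wrist")["image"]
cv2.imwrite("pics/st1.png",np.hstack([cv2.resize(a,(400,333)),cv2.resize(b,(400,333))])); st("")
E
```

```text
released t=41.7 tcp [ 535.6 -236.    74.5] gap 85.3 F 0.0 ft [ 0.3 -0.2 -0.2]
  stack wrist rim z 257.9 med 256.2 tilt deg [0.6 2.7] centre [ 536.3 -234.6   43.1]
  stack scene rim z 249.2 med 252.6 tilt deg [2.5 7.9] centre [ 536.3 -237.4   43.2]
 t=42.8 tcp [ 535.3 -235.9  183.7] gap 85.6 F 0.0 ft [-0.3  0.4 -0.1]
```

View pics/st1.png

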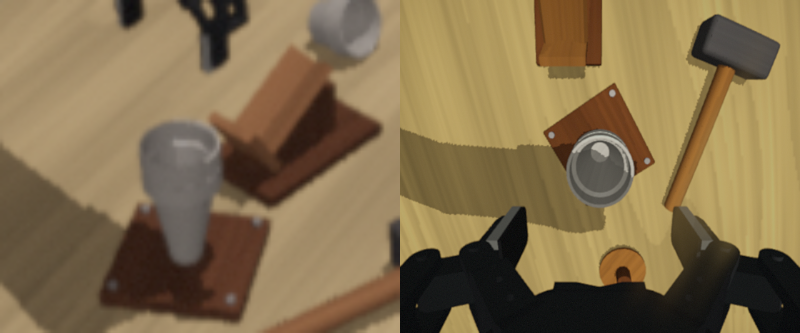

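The deep pot is nested upright with both collars flush (left view (180,165), right view (600,168)). I'll recheck the rim height with a tighter window, refit the second pot and pick it.

```bash
sed -i 's/def stackcheck(names=("wrist",)):/def stackcheck(k,names=("wrist",)):/; s/(q\[:,2\]>100)&(q\[:,2\]<260)/(q[:,2]>113+20*k-14)\&(q[:,2]<113+20*k+12)/' act.py
cat > cyc1.py <<'E'
from act import *
import sys
n,x,y,yaw,k=sys.argv[1],*map(float,sys.argv[2:6]); R0=np.array([[0,1,0],[1,0,0],[0,0,-1.]])
stackcheck(int(k)-1,("wrist","scene"))
c=np.array([x,y])+45*np.array([np.cos(np.radians(yaw)),np.sin(np.radians(yaw))])
movep(np.array([c[0]-10,c[1]+40,250.]),R0); wait(.2)
o=refine(n,(x,y,np.radians(yaw)))
if np.linalg.norm(o[0][:2]-[x,y])>12 or np.linalg.norm(o[1][:2]-[x,y])>12: print("MOVED? stop"); sys.exit()
l=.6*o[0]+.2*o[1]+.2*o[2]; foot,ax=lie(n,l); p,R=pickpose(n,foot,ax,-1); print("pick",p.round(1),inverse_kinematics(p,R) is not None)
pick(n,l,-1)
if read_state()["finger_gap"]<40: print("no grip"); sys.exit()
n,f0,a0,p,R=pickle.load(open("held.pkl","rb")); e=np.array(read_state()["eef_pos"]); held_fit(n,f0+e-p,a0)
torest()
restfit(n); print("nominal elev %.1f"%np.degrees(restpose(n)[2]))
E
python3 cyc1.py pot_second 570.2 267 -9.5 2
```

```text
stack wrist rim z 134.0 med 132.8 tilt deg [0.1 0.3] centre [ 536.4 -236.5   31.2]
  stack scene rim z 135.3 med 132.5 tilt deg [0.6 0.1] centre [ 537.1 -237.1   31.9]
   wrist 2898 [570.6 266.7] 350.4
   scene 374 [570.3 266.9] 350.6
   side 464 [569.  269.1] 349.9
pick [638.7 255.6 -20.5] True
down hit=False t=47.3 tcp [639.3 255.9 -19.5] gap 85.3 F 0.0 ft [ 0.1  0.6 -0.1]
clamped t=47.9 tcp [639.4 255.9 -19.2] gap 64.2 F 63.9 ft [-2.2 -0.6  6.2]
lifted t=49.1 tcp [638.2 255.4 138.5] gap 64.1 F 66.1 ft [-0.4 -0.1 -2.8]
   held fit 31871 [570.5 267.8 174.2] [ 0.947 -0.166  0.276] elev 16.0 shift [ 0.7  0.7 -0.3] e 0.43
over rest t=51.6 tcp [532.6 -60.8 127.9] gap 63.9 F 75.4 ft [ 0.5  0.4 -1.8]
near t=52.2 tcp [539.  -33.1  72.3] gap 63.7 F 71.6 ft [-0.4 -0.1 -1.3]
contact True t=52.5 tcp [539.6 -32.2  71. ] gap 63.3 F 71.8 ft [-0.8 -1.7  4.3]
ledge True t=53.1 tcp [537.9 -39.2  67.2] gap 63.7 F 71.8 ft [1.7 2.  3.5]
offset U -3.1 N 6.5 E -0.2
open t=53.8 tcp [537.8 -39.   67.2] gap 85.3 F 0.0 ft [-0.6  0.2 -0.3]
   wrist 10416 elev 38.3 yaw 110.3 rim [528.1 -57.8 115.5] vs nominal [-5.4 -0.5 -0.8] e 0.35
   scene 514 elev 35.7 yaw 112.0 rim [526.3 -56.2 114.4] vs nominal [-7.2  1.1 -1.9] e 1.5
   side 302 elev 36.8 yaw 111.6 rim [523.7 -52.6 115.9] vs nominal [-9.7  4.7 -0.4] e 0.89
nominal elev 49.8
```

The stack rim is at 133 mm and level, so deep is home. The second pot came to rest skewed, so I'll look.

Run:
```python
from act import *
a=camera("scene")["image"][190:290,200:320]; b=camera("wrist")["image"]
cv2.imwrite("pics/rest3.png",np.hstack([cv2.resize(a,(400,333)),cv2.resize(b,(400,333))])); st("")
```

```text
t=54.8 tcp [526.7 -84.9 142.9] gap 85.6 F 0.0 ft [-0.6  0.7  0.6]
```

View pics/rest3.png

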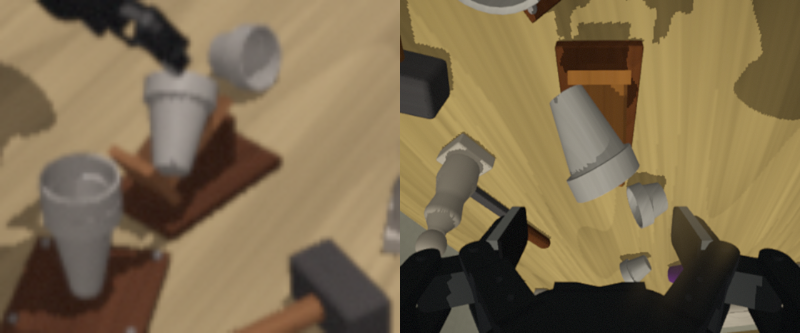

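The second pot sits skewed in the rest: its foot is on the ledge but it leans towards the robot side. It must have turned in the hand on the way. I'll retake it from above, re-measure its pose in hand over the rest, and seat it again.

```bash
cat >> act.py <<'E'
def torest2():
    n,f0,a0,p,R=pickle.load(open("held.pkl","rb")); rf,ra,_=restpose(n)
    for i in range(3):
        p2,R2=carry(p,R,f0,a0,rf,ra)
        if i==0: movep(p2+75*N+10*U,R2)
        else: movel(p2+75*N+10*U,R2)
        wait(.1); s=st("over rest")
        if s["finger_gap"]<40: print("LOST"); return False
        p=np.array(s["eef_pos"]); R=np.array(s["tool_rot"]); f0,a0=held_fit(n,rf+75*N+10*U if i else rf+(p-p2),ra); f0,a0=held_fit(n,f0,a0)
        d=f0-(rf+75*N+10*U); dev=np.degrees(np.arccos(min(1,a0@ra))); print("   dev %.1f deg foot off U %.1f N %.1f E %.1f"%(dev,d@U,d@N,d@E))
        if dev<2.5 and np.linalg.norm(d)<3: break
    p2,R2=carry(p,R,f0,a0,rf,ra)
    movel(p2+8*N+4*U,R2); st("near")
    h=movel(p2-4*N+4*U,max_speed=25,guard=5); s=st("contact %s"%h); d=np.array(s["eef_pos"])-p2; print("offset U %.1f N %.1f E %.1f"%(d@U,d@N,d@E))
    e=np.array(s["eef_pos"])+.5*N; movel(e); h=movel(e-10*U,max_speed=25,guard=6); s=st("ledge %s"%h)
    d=np.array(s["eef_pos"])-p2; print("offset U %.1f N %.1f E %.1f"%(d@U,d@N,d@E))
    open_gripper(); wait(.3); s=st("open")
    movel(np.array(s["eef_pos"])+90*np.array(s["tool_rot"])@[0,0,-1]); return True
def repick(n,f,a,sg,back=7):
    fl,al=lie(n,(500,0,0)); p,R=pickpose(n,fl,al,sg); p,R=carry(p,R,fl,al,f,a); z=R[:,2]; p=p-back*z
    print([inverse_kinematics(p-k*z,R) is not None for k in (0,90)],p.round(1),z.round(2))
    movep(p-90*z,R); h=movel(p,guard=8,max_speed=80); st("down %s"%h); clamp(); wait(.2); st("clamped")
    e=np.array(read_state()["eef_pos"]); movel(e+80*N); st("lifted"); f=f+80*N
    f,a=held_fit(n,f,a); s=read_state(); pickle.dump((n,f,a,np.array(s["eef_pos"]),np.array(s["tool_rot"])),open("held.pkl","wb"))
E
python3 - <<'E'
from act import *
n="pot_second"; f,a=restfit(n,("wrist",))[0]
d=f-restpose(n)[0]; print("foot",f.round(1),"off U %.1f N %.1f E %.1f"%(d@U,d@N,d@E),a.round(3))
repick(n,f,a,-1)
if read_state()["finger_gap"]>40: torest2(); restfit(n)
E
```

```text
wrist 10394 elev 38.4 yaw 110.3 rim [528.2 -57.5 115.9] vs nominal [-5.3 -0.2 -0.4] e 0.2
foot [ 550.4 -117.8   65. ] off U 4.2 N 10.7 E -30.4 [-0.271  0.735  0.621]
[True, True] [524.4 -47.3  65.6] [-0.14  0.37 -0.92]
down False t=56.5 tcp [524.7 -47.6  65.9] gap 85.2 F 0.0 ft [-0.1 -0.3  1.1]
clamped t=57.0 tcp [524.9 -47.6  66.3] gap 63.7 F 63.5 ft [ 0.7 -1.2  8.7]
lifted t=57.7 tcp [515.  -88.2 133.6] gap 63.9 F 66.0 ft [-0.3 -0.9 -2.1]
   held fit 27826 [ 539.6 -159.7  133.2] [-0.25   0.757  0.604] elev 37.2 shift [-1.1 -0.6  0.4] e 0.38
over rest t=58.3 tcp [530.4 -66.3 138.9] gap 63.3 F 66.1 ft [ 0.2  0.3 -1.3]
   held fit 27800 [ 515.4 -138.4  122.4] [0.128 0.639 0.758] elev 49.3 shift [1.1 0.2 0.2] e 0.39
   held fit 27803 [ 515.4 -138.4  122.5] [0.13  0.64  0.757] elev 49.2 shift [0.1 0.  0.1] e 0.33
   dev 1.3 deg foot off U 0.9 N -0.7 E -1.1
near t=59.0 tcp [538.5 -38.7  80.1] gap 63.2 F 66.1 ft [-0.2  0.2 -1.5]
contact True t=59.4 tcp [539.7 -35.2  74.2] gap 63.4 F 66.9 ft [-1.4 -3.3  7. ]
offset U 3.9 N 1.6 E -0.6
ledge True t=59.9 tcp [538.9 -37.9  72.7] gap 63.7 F 66.6 ft [-0.   0.9  4.9]
offset U 0.7 N 1.8 E -0.5
open t=60.6 tcp [538.7 -37.9  72.5] gap 85.3 F 0.0 ft [ 0.5  0.5 -0.2]
   wrist 9472 elev 49.8 yaw 78.9 rim [531.9 -57.  116.8] vs nominal [-1.6  0.2  0.5] e 0.24
   scene 452 elev 49.3 yaw 78.1 rim [533.7 -55.7 116.2] vs nominal [ 0.2  1.6 -0.1] e 1.43
   side 316 elev 49.0 yaw 77.3 rim [532.1 -52.7 117.1] vs nominal [-1.3  4.6  0.8] e 1.02
```

It is now seated properly, with its axis at 49.8°. Next I'll regrasp by the collar and nest.

```bash
cat > cyc2.py <<'E'
from act import *
import sys
n,k=sys.argv[1],int(sys.argv[2])
r=restfit(n); f=.7*r[0][0]+.3*r[1][0]; a=.7*r[0][1]+.3*r[1][1]; a/=np.linalg.norm(a)
if np.degrees(np.arccos(a@restpose(n)[1]))>5: print("skewed"); sys.exit()
regrasp(n,f,a,-1)
if read_state()["finger_gap"]<50: print("no grip"); sys.exit()
p,R2=nest(n,k); s=read_state()
ft,at=tool_held(n); e=np.array(s["eef_pos"]); R=np.array(s["tool_rot"]); H=POTS[n][0]
foot=e+R@ft; d=foot[:2]-STK[:2]; tl=np.degrees(np.arccos(min(1,(R@at)[2]))); print("tilt %.1f"%tl,"xy off",d.round(1))
if s["finger_gap"]<50 or tl>4 or np.linalg.norm(d)>5: print("check"); sys.exit()
p=p-[d[0]/2,d[1]/2,0]; movel(np.array([p[0],p[1],e[2]]))
drop(p,k,n)
if read_state()["eef_pos"][2]-p[2]>7: print("too high, not released"); sys.exit()
release(); stackcheck(k,("wrist","scene")); st("")
E
python3 cyc2.py pot_second 2
```

```text
wrist 9464 elev 49.9 yaw 78.9 rim [532. -57. 117.] vs nominal [-1.5  0.3  0.6] e 0.22
   scene 451 elev 48.3 yaw 78.8 rim [534.  -54.2 117.5] vs nominal [0.5 3.1 1.2] e 1.31
   side 315 elev 47.4 yaw 77.2 rim [532.2 -52.8 116.4] vs nominal [-1.2  4.5  0.1] e 0.91
mouth hit=False t=64.2 tcp [525.4 -93.4  72.5] gap 85.5 F 0.0 ft [ 0.4 -0.4 -0.2]
clamped t=64.7 tcp [525.5 -93.3  72.6] gap 63.6 F 64.1 ft [-0.3  4.2  5.4]
lifted t=66.0 tcp [530.2 -68.  172.5] gap 63.8 F 65.9 ft [ 0.1  0.2 -2.2]
   held fit 22529 [528.3 -81.7 157.2] [0.129 0.659 0.741] elev 47.8 shift [1.1 1.  2.2] e 0.6
  foot tool [-0.6  0.9 20.6] axis tool [ 0.027 -0.002 -1.   ]
over stack t=67.7 tcp [ 536.1 -234.5  178. ] gap 63.6 F 66.0 ft [ 0.3 -0.1 -0.7]
   held fit 22446 [ 536.4 -235.   157.6] [0.008 0.001 1.   ] elev 89.5 shift [ 0.3 -1.1  2.6] e 0.6
  over: foot [ 536.4 -235.   157.6] rim [ 537.1 -234.9  239.6] target [ 536.5 -236.3   71. ]
   held fit 22451 [ 536.  -235.   157.6] [ 0.014 -0.002  1.   ] elev 89.2 shift [-0.1 -0.9  2.5] e 0.57
tilt 0.8 xy off [-0.5  1.3]
near seat t=68.8 tcp [ 536.2 -237.   104.1] gap 63.4 F 66.0 ft [-0.5 -0.3 -1.8]
seat True t=69.3 tcp [ 536.2 -236.8   95.4] gap 63.6 F 67.6 ft [-3.4  2.4 11.6]
  z over nominal 3.8
released t=70.0 tcp [ 535.8 -236.6   94.7] gap 85.5 F 0.0 ft [0.1 0.1 0.6]
  stack wrist rim z 154.0 med 152.8 tilt deg [0.1 0.4] centre [ 536.7 -236.5   31.2]
  stack scene rim z 156.3 med 153.7 tilt deg [-0.3 -0.9] centre [ 538.1 -237.3   31.6]
 t=71.0 tcp [ 535.4 -236.4  203.6] gap 85.5 F 0.0 ft [ 0.2 -0.1  0.2]
```

Second is home, with the rim at 153 mm and level. Now the third pot. The cycle script now checks the in-hand pose over the rest.

```bash
sed -i 's/^torest()/ok=torest2()/' cyc1.py; python3 cyc1.py pot_third 513 395.9 19.9 3
```

```text
stack wrist rim z 154.0 med 152.8 tilt deg [0.1 0.4] centre [ 536.8 -236.4   31.3]
  stack scene rim z 156.6 med 154.0 tilt deg [0.4 0.2] centre [ 538.5 -237.5   31.7]
   wrist 2609 [513.  395.8] 20.0
   scene 264 [512.9 395.4] 20.0
   side 505 [511.1 397.5] 20.0
pick [563.1 414.4 -20.5] True
down hit=False t=76.3 tcp [563.6 414.9 -19.5] gap 85.5 F 0.0 ft [ 0.7 -0.4 -0.7]
clamped t=76.8 tcp [563.8 414.6 -19.2] gap 63.9 F 63.7 ft [-1.6 -2.   7.2]
lifted t=78.1 tcp [562.7 414.1 138.4] gap 63.8 F 66.2 ft [-0.7  0.5 -1.8]
   held fit 27849 [511.8 396.7 176.6] [0.899 0.304 0.314] elev 18.3 shift [-0.4  0.9 -1.1] e 0.43
over rest t=80.9 tcp [529.3 -74.9 124.8] gap 64.3 F 66.2 ft [ 0.4 -0.5 -1.8]
   held fit 27979 [ 513.2 -139.9  125.1] [0.143 0.589 0.796] elev 52.7 shift [-0.8 -0.2 -1.4] e 0.45
   held fit 27984 [ 513.1 -140.   124.9] [0.143 0.588 0.796] elev 52.8 shift [-0.1 -0.2 -0.3] e 0.47
   dev 1.8 deg foot off U -1.1 N -1.4 E 0.7
near t=81.6 tcp [536.6 -45.8  64.9] gap 63.8 F 66.1 ft [-0.3 -0.6 -2.3]
contact True t=82.0 tcp [537.8 -42.2  58.7] gap 63.8 F 67.2 ft [-0.3 -3.8  5.8]
offset U 3.7 N 1.5 E -0.5
ledge True t=82.5 tcp [537.  -45.   57.1] gap 63.6 F 66.8 ft [0.6 1.3 4.8]
offset U 0.4 N 1.6 E -0.4
open t=83.2 tcp [536.8 -45.   56.9] gap 85.4 F 0.0 ft [0.1 0.2 0.3]
   wrist 8764 elev 50.4 yaw 79.1 rim [530.1 -68.5 110.8] vs nominal [-0.6  0.6  1.8] e 0.18
   scene 399 elev 49.2 yaw 81.3 rim [531.3 -67.3 108.9] vs nominal [ 0.6  1.8 -0. ] e 1.27
   side 306 elev 47.5 yaw 79.1 rim [529.4 -63.6 110. ] vs nominal [-1.2  5.5  1. ] e 0.96
nominal elev 51.0
```

```bash
python3 cyc2.py pot_third 3
```

```text
wrist 8770 elev 50.7 yaw 78.9 rim [529.9 -69.3 109.8] vs nominal [-0.8 -0.2  0.8] e 0.25
   scene 400 elev 49.2 yaw 77.0 rim [532.2 -67.6 108.8] vs nominal [ 1.6  1.5 -0.1] e 1.32
   side 303 elev 48.5 yaw 78.2 rim [530.1 -64.3 109.7] vs nominal [-0.6  4.9  0.8] e 1.05
mouth hit=False t=86.8 tcp [ 523.3 -105.4   64.3] gap 85.3 F 0.0 ft [ 0.5  0.5 -0.3]
clamped t=87.3 tcp [ 523.2 -105.2   64.4] gap 63.6 F 64.2 ft [-0.9  3.5  5.8]
lifted t=88.6 tcp [528.  -80.4 164.7] gap 63.6 F 66.0 ft [-0.4 -0.2 -2.3]
   held fit 22645 [528.3 -83.3 161.5] [0.133 0.65  0.748] elev 48.4 shift [1.2 1.5 2.2] e 0.58
  foot tool [-0.1  0.9  4.2] axis tool [ 0.032 -0.002 -1.   ]
over stack t=90.3 tcp [ 536.  -234.6  181.6] gap 63.8 F 66.3 ft [ 0.3  1.  -1.8]
   held fit 22573 [ 536.8 -235.   177.6] [0.003 0.002 1.   ] elev 89.8 shift [ 0.8 -0.7  3. ] e 0.58
  over: foot [ 536.8 -235.   177.6] rim [ 537.  -234.9  243.6] target [ 536.5 -236.3  107. ]
   held fit 22566 [ 536.9 -235.3  177.7] [0.002 0.002 1.   ] elev 89.8 shift [ 0.9 -0.8  3. ] e 0.58
tilt 0.2 xy off [0.4 1. ]
near seat t=91.2 tcp [ 535.7 -236.9  123.7] gap 63.9 F 66.3 ft [ 0.9 -0.7 -1.2]
seat True t=91.8 tcp [ 535.6 -236.6  114.9] gap 63.8 F 67.7 ft [-1.4  0.5 10.5]
  z over nominal 3.7
released t=92.4 tcp [ 535.2 -236.4  114.3] gap 85.3 F 0.0 ft [ 0.7 -0.3  0.1]
  stack wrist rim z 174.0 med 172.8 tilt deg [0.1 0.3] centre [ 536.3 -236.3   31.2]
  stack scene rim z 176.4 med 173.6 tilt deg [0.2 0.3] centre [ 537.3 -236.8   31.2]
 t=93.4 tcp [ 534.8 -236.2  223.3] gap 85.3 F 0.0 ft [ 0.2 -0.  -0.5]
```

```bash
python3 cyc1.py pot_low 468.4 119.3 -6.5 4
```

```text
stack wrist rim z 174.0 med 172.8 tilt deg [-0.   0.4] centre [ 536.3 -236.3   31.3]
  stack scene rim z 176.5 med 173.5 tilt deg [-0.7  0. ] centre [ 537.4 -237.2   31. ]
   wrist 2291 [468.5 119. ] 353.8
   scene 322 [468.5 120.2] 352.3
   side 266 [466.5 122. ] 351.7
pick [505.6 115.3 -20.5] True
down hit=False t=97.5 tcp [506.1 115.4 -19.9] gap 85.1 F 0.0 ft [-1.1 -0.2  0.1]
clamped t=98.1 tcp [506.2 115.4 -19.6] gap 63.6 F 63.3 ft [-0.9 -0.6  9.5]
lifted t=99.3 tcp [505.1 115.2 138.8] gap 63.9 F 66.0 ft [-0.4 -1.2 -2. ]
   held fit 23016 [467.9 120.2 180.4] [ 0.93  -0.102  0.354] elev 20.7 shift [ 0.2  0.5 -0.2] e 0.55
over rest t=102.2 tcp [526.6 -86.  117.8] gap 63.8 F 66.0 ft [ 0.1  1.4 -2.1]
   held fit 23055 [ 513.4 -140.2  129.3] [0.123 0.543 0.831] elev 56.2 shift [-0.6 -0.8 -1. ] e 0.52
   held fit 23116 [ 513.8 -140.6  129.9] [0.137 0.54  0.83 ] elev 56.1 shift [ 0.3 -0.4  0.6] e 0.55
   dev 1.8 deg foot off U -1.0 N 0.2 E 0.0
near t=102.9 tcp [533.  -56.2  56.9] gap 63.9 F 66.0 ft [-0.2 -1.3 -1.6]
contact True t=103.2 tcp [534.2 -52.7  50.9] gap 63.5 F 67.1 ft [-0.5 -2.6  6.9]
offset U 3.7 N 1.5 E -0.6
ledge True t=103.8 tcp [533.4 -55.5  49.2] gap 63.7 F 66.6 ft [1. 2. 5.]
offset U 0.3 N 1.7 E -0.4
open t=104.4 tcp [533.2 -55.5  49.1] gap 85.5 F 0.0 ft [-0.   0.1  0.1]
   wrist 7148 elev 54.3 yaw 83.4 rim [526.1 -80.6 102.7] vs nominal [-1.8  0.3  0.7] e 0.27
   scene 335 elev 48.0 yaw 80.1 rim [528.7 -78.4 101.7] vs nominal [ 0.9  2.5 -0.3] e 1.32
   side 295 elev 49.6 yaw 78.7 rim [527.4 -76.2 102.9] vs nominal [-0.4  4.8  0.9] e 1.21
nominal elev 54.4
```

```bash
sed -i 's#^if np.degrees#rim=f+POTS[n][0]*a; a=.5*a+.5*restpose(n)[1]; a/=np.linalg.norm(a); f=rim-POTS[n][0]*a\nif np.degrees#' cyc2.py; python3 cyc2.py pot_low 4
```

```text
wrist 7170 elev 54.6 yaw 83.3 rim [526.2 -80.5 103.4] vs nominal [-1.7  0.4  1.4] e 0.28
   scene 334 elev 51.0 yaw 77.2 rim [528.9 -79.4 101.1] vs nominal [ 1.1  1.5 -0.9] e 1.17
   side 298 elev 51.4 yaw 78.6 rim [526.4 -77.3 102.9] vs nominal [-1.4  3.6  0.9] e 1.38
mouth hit=False t=108.1 tcp [ 520.8 -113.9   55.3] gap 85.2 F 0.0 ft [-0.1 -0.8 -0.3]
clamped t=108.6 tcp [ 520.8 -113.8   55.4] gap 63.5 F 63.9 ft [0.4 2.9 6.4]
lifted t=109.8 tcp [524.9 -90.9 157.3] gap 63.4 F 65.9 ft [-0.6  0.2 -2. ]
   held fit 22375 [526.5 -85.5 166.7] [0.129 0.622 0.772] elev 50.6 shift [0.6 0.2 2.1] e 0.6
  foot tool [ -1.    0.6 -10.9] axis tool [ 0.06   0.007 -0.998]
over stack t=111.5 tcp [ 536.7 -232.9  186.6] gap 63.6 F 65.9 ft [-0.4  0.6 -2.6]
   held fit 22321 [ 536.8 -234.8  197.5] [0.003 0.002 1.   ] elev 89.8 shift [ 0.3 -1.4  1.9] e 0.62
  over: foot [ 536.8 -234.8  197.5] rim [ 536.9 -234.7  247.5] target [ 536.5 -236.3  143. ]
   held fit 22326 [ 536.8 -234.9  197.6] [ 0.004 -0.004  1.   ] elev 89.7 shift [ 0.3 -1.3  1.9] e 0.6
tilt 0.3 xy off [0.3 1.4]
near seat t=112.4 tcp [ 536.3 -235.4  144.4] gap 63.8 F 66.0 ft [ 0.8  0.1 -0.9]
seat True t=112.9 tcp [ 536.3 -235.3  136. ] gap 63.3 F 67.3 ft [-1.   1.7 11.2]
  z over nominal 3.8
released t=113.6 tcp [ 536.  -235.2  135.3] gap 85.6 F 0.0 ft [-0.5 -0.9 -0.4]
  stack wrist rim z 193.9 med 192.8 tilt deg [0.1 0.4] centre [ 536.2 -236.6   31.3]
  stack scene rim z 195.8 med 193.2 tilt deg [-0.2 -0.6] centre [ 536.9 -236.8   31.3]
 t=114.6 tcp [ 535.6 -235.   244.3] gap 85.7 F 0.0 ft [-0.8 -0.3  0.2]
```

All four pots are home, with the rim at 193 mm and level. Now the lid: measure it, grip the knob and check it in the hand.

```bash
cat >> act.py <<'E'
def circ(P,r0): 
    return least_squares(lambda p:np.linalg.norm(P[:,:2]-p[:2],axis=1)-p[2],[*P[:,:2].mean(0),r0],loss="soft_l1",f_scale=.7).x
def lidfind(xy,names=("wrist","scene"),z0=0,rad=60):
    o=[]
    for nm in names:
        q,c,_=look((nm,),{"scene":2.2,"side":.3,"wrist":-.97}); q=q-[0,0,z0]
        P=q[(np.linalg.norm(q[:,:2]-xy,axis=1)<rad)]; D=P[(P[:,2]>11)&(P[:,2]<17)]; K=P[(P[:,2]>36)&(P[:,2]<44)]
        rc=cv2.minEnclosingCircle(D[:,:2].astype(np.float32)); print("  lid",nm,np.round(rc[0],1),round(rc[1],1),"disc z",np.median(D[:,2]).round(1),"knob",K.mean(0).round(1),len(K)); o.append(np.array(rc[0]))
    return o
E
python3 - <<'E'
from act import *
R0=np.array([[0,1,0],[1,0,0],[0,0,-1.]])
movep(np.array([532,-390,230.]),R0); wait(.2)
o=lidfind(np.array([532,-428])); st("")
x=.6*o[0]+.4*o[1]; x=o[0]*.75+o[1]*.25
p=np.array([x[0],x[1],-14.]); print(inverse_kinematics(p,R0) is not None)
movel(p+[0,0,60]); h=movel(p,guard=8,max_speed=80); st("down %s"%h); clamp(); wait(.2); s=st("clamped")
if s["finger_gap"]>15:
    e=np.array(s["eef_pos"]); movel(e+[0,0,240]); st("lifted")
cv2.imwrite("pics/lid1.png",camera("wrist")["image"])
E
```

```text
lid wrist [ 556.8 -456.1] 38.4 disc z 14.0 knob [ 557.3 -456.3   39.7] 312
  lid scene [ 557.7 -455.1] 38.4 disc z 13.7 knob [ 561.3 -458.    39.2] 53
 t=115.5 tcp [ 532.4 -389.3  230.2] gap 85.1 F 0.0 ft [0.1 0.7 0.5]
True
down False t=117.9 tcp [ 557.3 -456.1  -13.6] gap 85.4 F 0.0 ft [-0.  -0.4  1. ]
clamped t=118.7 tcp [ 557.2 -455.9  -13.6] gap 21.7 F 58.8 ft [-1.4  1.4  6. ]
lifted t=120.5 tcp [ 557.  -455.7  225.6] gap 22.0 F 58.8 ft [-0.1 -0.8 -1. ]
```

View pics/lid1.png

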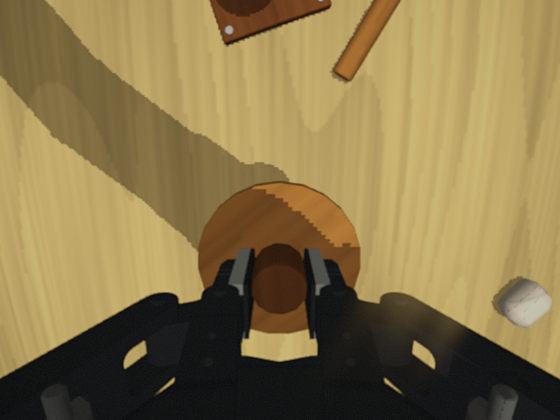

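The lid had been knocked to (557,-456). It is now held by its knob (pixel (278,275)), centred in the fingers and level. Next I'll set it on the stack.

Run:
```python
from act import *
R0=np.array([[0,1,0],[1,0,0],[0,0,-1.]])
t=np.array([536.5,-236.5,171.5])
movep(np.array([t[0],t[1],226.]),R0); wait(.2); s=st("over stack")
q,c,_=look(("wrist",),{"wrist":-.97}); zb=s["eef_pos"][2]+13.6
P=q[(np.linalg.norm(q[:,:2]-t[:2],axis=1)<50)&(abs(q[:,2]-zb-14)<3)]; 
P=P[P[:,1]>t[1]+2]
r=least_squares(lambda x:np.hypot(*(P[np.linalg.norm(P[:,:2]-t[:2],axis=1)>36][:,:2]-x[:2]).T)-38,t[:2],loss="soft_l1").x
A=np.c_[P[:,:2]-t[:2],np.ones(len(P))]; co=np.linalg.lstsq(A,P[:,2],rcond=None)[0]
print(len(P),"disc centre",r.round(1),"z",co[2].round(1),"exp",zb+14,"tilt",np.degrees(co[:2]).round(1))
if s["finger_gap"]>15:
    movel(t+[0,0,12],guard=10); st("near"); h=movel(t-[0,0,6],max_speed=20,guard=8); st("seat %s"%h)
```

```text
over stack t=121.6 tcp [ 536.4 -237.6  225.8] gap 22.1 F 58.8 ft [ 0.1  0.2 -0.9]
8634 disc centre [ 536.7 -238.4] z 253.4 exp 253.368895890646 tilt [-0.1 -0.3]
near t=122.1 tcp [ 536.5 -236.8  183.6] gap 21.9 F 58.8 ft [-0.2  0.1 -0.5]
seat True t=122.7 tcp [ 536.6 -236.6  171.2] gap 22.3 F 59.7 ft [-1.4  1.  10.6]
```

Contact came at exactly the expected height. I'll release, back off and verify.

Run:
```python
from act import *
R0=np.array([[0,1,0],[1,0,0],[0,0,-1.]])
open_gripper(); wait(.3); s=st("open"); movel(np.array(s["eef_pos"])+[0,0,90]); movep(np.array([536,-150,330.]),R0); wait(.2)
lidfind(np.array([536.5,-236.5]),("wrist","scene","side"),z0=185,rad=50)
q,c,_=look(("wrist",),{"wrist":-.97}); P=q[(np.linalg.norm(q[:,:2]-[536.5,-236.5],axis=1)<37)&(q[:,2]>194)&(q[:,2]<204)]
co=np.linalg.lstsq(np.c_[P[:,:2]-[536.5,-236.5],np.ones(len(P))],P[:,2],rcond=None)[0]; print("disc top",co[2].round(1),"tilt",np.degrees(co[:2]).round(1))
a=camera("scene")["image"]; b=camera("side")["image"]
cv2.imwrite("pics/fin.png",np.hstack([cv2.resize(a[130:340,150:380],(400,366)),cv2.resize(b[130:340,180:410],(400,366))])); st("")
```

```text
open t=123.7 tcp [ 536.3 -236.4  170.7] gap 85.4 F 0.0 ft [ 0.   0.5 -0.4]
  lid wrist [ 536.9 -237.5] 39.2 disc z 14.0 knob [ 536.8 -236.4   39.6] 463
  lid scene [ 535.3 -238.2] 41.3 disc z 14.6 knob [ 538.5 -238.3   39.7] 42
  lid side [ 534.5 -233.7] 38.6 disc z 13.5 knob [ 534.8 -233.3   37.5] 13
disc top 199.1 tilt [-0.1  0. ]
 t=125.4 tcp [ 535.9 -150.2  329.8] gap 85.8 F 0.0 ft [-0.   0.7 -0.4]
```

View pics/fin.png

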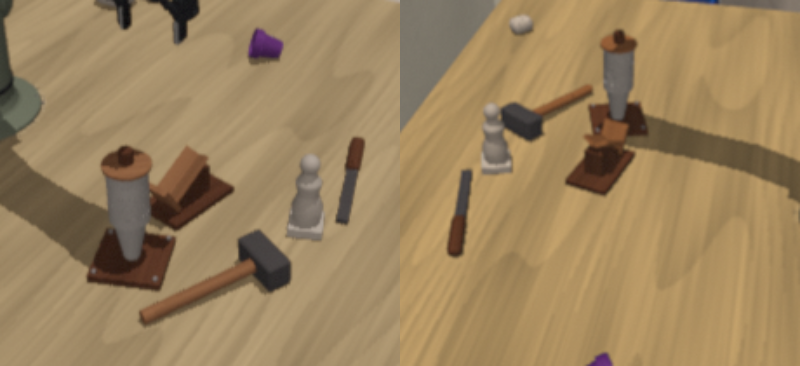

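The stack stands straight with the lid level on top: (125,165) in the left view, (618,45) in the right. The statuette, mallet, rasp and purple pot look untouched, and the rest is empty. Handing in.

```bash
python3 -c "
from workcell import *
print(finish_job())"
```

```text
the job is handed in; nothing more can be done
None
```

I handed the job in at about 125 s: all four pots are nested deepest first, rims level, with the lid flat on top and the bystanders and purple pot left alone; on the way pot_deep was dropped once and picked up again, and pot_second was re-seated once on the rest.

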